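# Pack the setting bars, close the case and fasten its draw latch

### The arm

A 7-joint arm with a two-finger parallel gripper is mounted at the origin on a cart in front of the work surface, level with it; the furniture and walls round the work are solid. World frame = base frame: x ahead of the robot, y to its left, z up, the work surface at z = 0. Lengths are in m, angles in rad, forces in N, time in s.
With the tool pointing down it reaches from about 0.425 to 0.925 m from the base axis. Payload 6.8 kg.
Tool frame: the origin (TCP) lies at the centre of the arm's flange, where the gripper is bolted on; the fingertips stand bot.tcp_to_tips ahead of it and the grasp point (between the pads) lies 155 mm ahead of it (bot.tcp_to_tips is the distance from the TCP to the fingertips, in m); z points along the fingers, y is the direction in which the jaws open and shut (so a half turn about z gives the same grasp; the last joint's range is limited). The gripper opens to 85 mm and grips with 20 to 120 N. Pads are 22 mm wide; open, the fingers measure 114 mm over their backs; the gripper's body (76 mm by 85 mm) begins 54 mm behind the grasp point. The pads swing forward as they close: fully open they stand 13 mm farther back than shut.
Start: joints at [-1.252, 0.477, 0.022, 1.555, -0.011, 1.109, -0.083], TCP at [0.279, 0.614, 0.405] pointing down, gripper open.
Joint ranges: [-2.96, 2.96], [-0.34, 2.1], [-1.41, 1.46], [0.24, 2.44], [-1.37, 4.51], [0.17, 1.92], [-2.96, 2.96]. Speed limits (rad/s): [2.39, 2.39, 3.14, 3.14, 3.14, 3.14, 3.14].

### API

Orientations are given as a rotation vector (axis times angle).
In Python, from cell import telemetry, eyes, bot gives the robot as it stands.
- The arm moves only by the tool drive_tool, never from a script. Its argument "increments" is a list of rows, each a list of 3 entries, a list of its own where there are three numbers: the shift along the world's x, y, z in cm, then the turn, a rotation vector about the world's x, y, z in rad, then the finger opening in cm, from 0 to 8.54. In form: [[[tx, ty, tz], [wx, wy, wz], claw], ...]. A call has 1 to 12 rows; each row shifts and turns the commanded pose from where the row before left it; what a row does not reach is not made up. A row lasts 1/8 s, in which the tool goes at most 62.5 mm and 10.7 degrees, less where a joint would pass 70% of its speed; a pose out of reach is approached as far as the arm can. A call is refused whole if a number of a shift passes 6.25 or a number of a turn 0.188, either way. A call with a gripper value outside its range is refused whole. The fingers move at their own pace and stop on an object; the grip force is fixed at half the most. Time passes only in rows, so rows that do not move let the fingers close. It gives the time, the measured TCP pose, the force and the opening at its end, in the units of the state.
- telemetry.get_state(): the state, without advancing time (a new reading comes with each control period).
- eyes.camera(name): name is "scene" or "top" or "wrist"; returns the picture (420x560x3 uint8, blue, green, red); there is no depth.
- eyes.camera_info(name): a dict with "K" (3x3 intrinsics, pixels), "world_to_cam" (4x4, takes a point from world to camera coordinates); the wrist camera has in their place "mount" (4x4, takes a point from camera to tool coordinates, whose origin is the TCP and whose axes are the flange's). Camera axes: x right, y up, looking along -z (the intrinsics and any distortion apply to the point x, -y, -z); pixel columns grow to the right and rows downward; lengths in m; the calibration is good to about 2 mm. A picture is of the moment at which its call begins: read the wrist's pose just before it. camera_info takes no time and is no camera call.
- bot.close_job(): hands the job in, once; it reports no verdict.
The state is a dict: "time": time; "joints": joint angles; "joint_vel": joint speeds; "effort": joint torques, N m; "eef_pos": TCP position; "orientation": TCP orientation; "contact_force": force on the tool from outside, world axes, zero at the start; "wrist_torque": the same for the moment, N m; "opening": finger opening in m.
Only numpy, scipy, OpenCV 4.12 (cv2) and the standard library are available. Lean on these libraries where they do the work, as an engineer would, in place of code of your own. Each camera call takes 0.05 s, during which the arm holds its last target.

### The job

Pack the setting bars into the open grey case: first slide the divider along until the left bay (as seen from the robot) is long enough for the long bars and the right bay still takes the short ones, then lay every long bar flat in the left bay and every short bar flat in the right bay. After that shut the lid fully, swing the claw of the draw latch forward over the keeper on the lid while the lever still stands up, and last swing the lever down over centre until it lies fully home, with the claw holding the keeper under tension. Leave the other things on the bench where they are.

Things in the scene. Friction and masses are not known exactly. Their poses are not given: they have to be found in the camera images.
- case: grey case, fixed to the bench; origin mid-underside; x to the back (lid hinge side), y left along its length, z up. Outside 104 (x) by 290 mm (y), rim at z 46, inner floor at z 4; inside x -48..48, y -141..141 mm. Mid-front a steel bracket 70 mm wide slopes at 45 degrees from x -66, z 46 down to x -112, z 0 mm and carries the draw latch.
- divider (a joint): divider slide (m): its mid-plane along the case's y, 0 at the middle, limits -0.11 to 0.11, grows to the left. The divider is 8 mm thick: left bay 137 mm - value long, right bay 137 mm + value. Slides with about 2.5 N and stays. Finished at about -0.040 (left bay 177 mm, right bay 97 mm).
- divider_tab (a point): middle of the divider's upright grip tab: 8 mm thick (case y), 44 mm wide (case x), its top 7 mm above this point (about 8 mm above the case's rim); below the tab the plate is 90 mm wide with its top 7.5 mm under this point
- lid (a joint): lid hinge (rad), 0 shut, about 2.1 as found (leaning back, open), limit 2.25. A stiff hinge: the lid stays where left and must be pushed all the way shut, 2 to 4 N at its free edge. Hinge line along the case's y at case x 52, z 46 mm.
- lid_edge (a point): middle of the lid's free front edge, 104 mm from the hinge line, half-way up the lid's 16 mm thickness; when shut the lid's flat top is 8 mm above this point, at 62 mm over the bench. Axes as those of the case when shut.
- keeper_lip (a point): top of the far (hook) face of the keeper's lip, at the middle of the lid's front edge: an upstanding lip 4 mm thick, 44 mm wide (y) and 11 mm high. Its z axis points out of the 45 degree slope (up and to the robot when the lid is shut), its x axis up the slope, away from the lever.
- lever (a joint): draw-latch lever (rad): 0 = fully down, flat along the slope, pointing down to the robot; grows as it swings up about the case's y; about 2.0 as found (standing up, leaning 20 degrees to the robot), limit 2.1. Friction holds it; while drawing the claw it wants up to about 7 N at the end, and it snaps home over centre.
- lever_pivot (a point): the lever's pivot axis (along the case's y); x points along the lever to its end. The lever is a plate 24 mm wide (y), 4 to 6 mm thick, 57 mm long from this point; the pivot stands 12 mm out from the slope, 49 mm over the bench, at case x -80 mm
- lever_end (a point): middle of the black end of the lever, 52 mm from the pivot
- claw_link (a joint): claw hinge (rad) relative to the lever: 0 = folded along it, grows as the claw swings away from the robot to the keeper. Pivot on the lever 15 mm along it and 5.5 mm to its case side. Swings almost freely, falls by its weight either side of upright: 0.1 as found (back on the lever), 1.7 lying over the keeper with the lever up, 3.0 latched.
- claw (a joint): sprung draw of the claw (m): 0 slack, about 0.004 when it holds the keeper with the lever home, limit 0.009 (3 N per mm)
- claw_hook (a point): lower edge of the claw's hook, on its inner face: 39 mm from the claw's pivot. x points along the claw to its tip, z out of its outer face; the hook reaches 7 mm under the 4 mm thick, 42 mm wide claw plate
- claw_tongue (a point): middle of the claw's flat thumb tongue beyond the hook: 24 mm wide (y), 4 mm thick (z), 20 mm long (x), 54 mm from the claw's pivot; when the claw stands up it is the highest part of the latch
- long_bar_1_mid (a point): middle of long bar 1, 21 mm above its underside on the knob's axis: flat aluminium bar 160 mm long (y), 20 mm wide (x), 12 mm thick, with an upright round black grip knob, 20 mm diameter, 30 mm tall, on the middle of its top (42 mm high in all, 0.22 kg); z up. Absent in some starts.
- long_bar_2_mid (a point): middle of long bar 2, 21 mm above its underside on the knob's axis: flat aluminium bar 160 mm long (y), 20 mm wide (x), 12 mm thick, with an upright round black grip knob, 20 mm diameter, 30 mm tall, on the middle of its top (42 mm high in all, 0.22 kg); z up. Absent in some starts.
- long_bar_3_mid (a point): middle of long bar 3, 21 mm above its underside on the knob's axis: flat aluminium bar 160 mm long (y), 20 mm wide (x), 12 mm thick, with an upright round black grip knob, 20 mm diameter, 30 mm tall, on the middle of its top (42 mm high in all, 0.22 kg); z up. Absent in some starts.
- short_bar_1_mid (a point): middle of short bar 1, 21 mm above its underside on the knob's axis: flat aluminium bar 80 mm long (y), 20 mm wide (x), 12 mm thick, with an upright round black grip knob, 20 mm diameter, 30 mm tall, on the middle of its top (42 mm high in all, 0.13 kg); z up. Absent in some starts.
- short_bar_2_mid (a point): middle of short bar 2, 21 mm above its underside on the knob's axis: flat aluminium bar 80 mm long (y), 20 mm wide (x), 12 mm thick, with an upright round black grip knob, 20 mm diameter, 30 mm tall, on the middle of its top (42 mm high in all, 0.13 kg); z up. Absent in some starts.
- short_bar_3_mid (a point): middle of short bar 3, 21 mm above its underside on the knob's axis: flat aluminium bar 80 mm long (y), 20 mm wide (x), 12 mm thick, with an upright round black grip knob, 20 mm diameter, 30 mm tall, on the middle of its top (42 mm high in all, 0.13 kg); z up. Absent in some starts.
- spudger_2: bystander: flat blue plastic pry stick 122 mm long lying near the front edge of the bench, left
- screwdriver_blue: bystander: screwdriver with a blue handle, 145 mm long, lying near the front edge of the bench, right
- hex_key: bystander: black hex key 93 mm long, lying in front of the case
- tape_small: bystander: small roll of amber tape 66 mm wide, 8 mm high, lying behind the case on the left
Mind the look-alikes: they are no part of the job. Leave any yellow look-alike of the part that bears short_bar_2_mid alone.

How it is judged:
On the way, in this order (a step that is already met when the one before it is completed fails the run):
1. the divider is slid so that the left bay takes the long bars and the right bay the short ones, with the lid open (value of joint divider between -0.05 and -0.029 m and value of joint lid above 1.2 rad), for 0.2 s.
2. every bar lies flat in its bay (x of long_bar_1_mid in the frame of case between -0.042 and 0.042 m and y of long_bar_1_mid in the frame of case between 0.02 and 0.075 m and z of long_bar_1_mid in the frame of case between 0.015 and 0.033 m and angle between each of long_bar_1_mid, long_bar_2_mid, long_bar_3_mid, short_bar_1_mid, short_bar_2_mid, short_bar_3_mid's own z axis and vertical below 0.12 rad and linear speed of each of long_bar_1, long_bar_2, long_bar_3, short_bar_1, short_bar_2, short_bar_3 below 0.03 m/s and x of long_bar_2_mid in the frame of case between -0.042 and 0.042 m and y of long_bar_2_mid in the frame of case between 0.02 and 0.075 m and z of long_bar_2_mid in the frame of case between 0.015 and 0.033 m and x of long_bar_3_mid in the frame of case between -0.042 and 0.042 m and y of long_bar_3_mid in the frame of case between 0.02 and 0.075 m and z of long_bar_3_mid in the frame of case between 0.015 and 0.033 m and x of short_bar_1_mid in the frame of case between -0.042 and 0.042 m and y of short_bar_1_mid in the frame of case between -0.11 and -0.07 m and z of short_bar_1_mid in the frame of case between 0.015 and 0.033 m and x of short_bar_2_mid in the frame of case between -0.042 and 0.042 m and y of short_bar_2_mid in the frame of case between -0.11 and -0.07 m and z of short_bar_2_mid in the frame of case between 0.015 and 0.033 m and x of short_bar_3_mid in the frame of case between -0.042 and 0.042 m and y of short_bar_3_mid in the frame of case between -0.11 and -0.07 m and z of short_bar_3_mid in the frame of case between 0.015 and 0.033 m), for 0.2 s.
3. the lid is shut (value of joint lid below 0.03 rad), for 0.2 s.
4. the claw is hooked over the keeper with the lever still up (x of claw_hook in the frame of keeper_lip between -0.001 and 0.012 m and z of claw_hook in the frame of keeper_lip between -0.014 and -0.002 m and value of joint lid below 0.03 rad and value of joint lever above 1.5 rad), for 0.2 s.
At the end, for the whole second after the job is handed in: Divider 29 to 50 mm right of the case's middle; every bar present flat and at rest in its bay (long left, short right); lid shut within 0.03 rad; hook behind the keeper's lip with its spring drawn 2 mm or more; lever down within 0.1 rad (all of step 2 and value of joint divider between -0.05 and -0.029 m and value of joint lid below 0.03 rad and x of claw_hook in the frame of keeper_lip between -0.001 and 0.012 m and z of claw_hook in the frame of keeper_lip between -0.014 and -0.002 m and value of joint lever below 0.1 rad and value of joint claw above 0.002 m); the robot touches nothing.
It fails at once if the pry stick is pushed more than 60 mm from its place (distance of spudger_2 from where it was at the start of the episode above 0.06 m).
It fails at once if the screwdriver is pushed more than 60 mm from its place (distance of screwdriver_blue from where it was at the start of the episode above 0.06 m).
It fails at once if the hex key is pushed more than 60 mm from its place (distance of hex_key from where it was at the start of the episode above 0.06 m).
It fails at once if the tape roll is pushed more than 60 mm from its place (distance of tape_small from where it was at the start of the episode above 0.06 m).
Of long_bar_1, long_bar_2, long_bar_3 only 2 to 3 are there at a start; the rules pass over those that are not, and their reading is None.
Of short_bar_1, short_bar_2, short_bar_3 only 2 to 3 are there at a start; the rules pass over those that are not, and their reading is None.
At some moment in a run one of long_bar_1, long_bar_2, long_bar_3, short_bar_1, short_bar_2, short_bar_3 may be knocked a few centimetres aside while the robot is not near it.
It also fails if it takes over 210 s, if anything falls off the work surface, if the arm or the gripper's body presses on something with over 40 N, if the wrist force passes 120 N, or if a joint passes its speed limit or range.

## Working session

There is one attempt and no reset: what is moved stays moved. The work goes in short steps, Python scripts to look and compute and a tool call to move; the robot and the scene stay as the last step left them, time stands still between calls to the robot, and variables do not carry over. Pictures are saved under pics/ and viewed, and the job is handed in when it is done.

Besides the shell and the picture viewer there is one more tool, called after "Call:" as name(argument=value, ...), one argument or row to a line, values as JSON. drive_tool: Moves the arm, as the interface text tells. Its arguments: {"type":"object","properties":{"increments":{"type":"array"}},"required":["increments"]}

```bash
ls -la; mkdir -p pics; python3 - <<'E'
from cell import telemetry, eyes, bot
import cv2
s=telemetry.get_state(); print(s); print(bot.tcp_to_tips)
for n in ("scene","top","wrist"):
    im=eyes.camera(n); cv2.imwrite(f"pics/{n}0.png",im); i=eyes.camera_info(n); print(n,i)
E
```

```text
total 12
drwxr-xr-x  3 agent agent 4096 Dec  6 15:36 .
drwxr-xr-x 23 root  root  4096 Dec  6 15:36 ..
drwxr-xr-x  2 agent agent 4096 Dec  6 15:36 pics
{'time': 0.0, 'joints': array([-1.25204896,  0.47782358,  0.02235054,  1.55646555, -0.01152536,
        1.10927429, -0.08308318]), 'joint_vel': array([-1.58422568e-03,  3.02376760e-03,  5.60109701e-04,  1.99293597e-03,
       -9.77980233e-05,  1.66365601e-03,  1.03474646e-03]), 'effort': array([-8.87003662e-04, -5.96474969e+01,  1.60752073e+00, -2.81189096e+01,
        1.24653368e-02,  9.65496758e-03,  1.29191335e-05]), 'eef_pos': array([0.27933252, 0.61418832, 0.40370392]), 'orientation': array([-6.65327210e-01, -3.07005324e+00,  2.86252237e-03]), 'contact_force': array([ 0.44903662, -1.14936942,  0.8609753 ]), 'wrist_torque': array([-0.00459528, -0.03042702,  0.03412418]), 'opening': 0.08524454226960342}
0.1734
scene {'K': array([[463.43876617,   0.        , 279.62563812],
       [  0.        , 463.43876617, 211.03857631],
       [  0.        ,   0.        ,   1.        ]]), 'world_to_cam': array([[ 0.91223999, -0.40936956,  0.015322
[... 543 characters left out ...]
5598e-01],
       [-7.70428301e-02, -1.11196717e-04,  9.97027778e-01,
        -1.06174237e+00],
       [ 0.00000000e+00,  0.00000000e+00,  0.00000000e+00,
         1.00000000e+00]])}
wrist {'K': array([[302.91082691,   0.        , 274.84000185],
       [  0.        , 302.91082691, 208.86900505],
       [  0.        ,   0.        ,   1.        ]]), 'mount': array([[-1.76040503e-04,  9.57839975e-01,  2.87302195e-01,
         7.32475671e-02],
       [ 9.99999825e-01,  3.30999951e-04, -4.90788151e-04,
         1.84815720e-04],
       [-5.65193522e-04,  2.87302058e-01, -9.57839866e-01,
         3.12364425e-02],
       [ 0.00000000e+00,  0.00000000e+00,  0.00000000e+00,
         1.00000000e+00]])}
```

View pics/scene0.png

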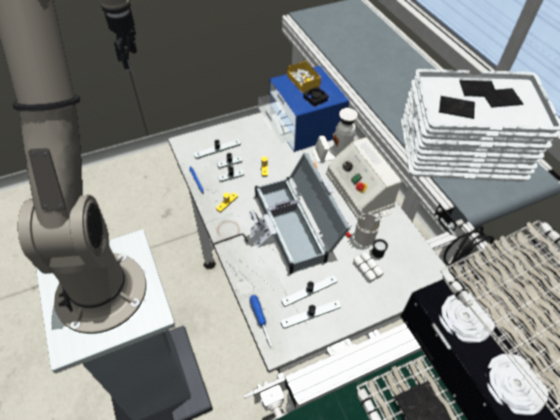

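View pics/top0.png

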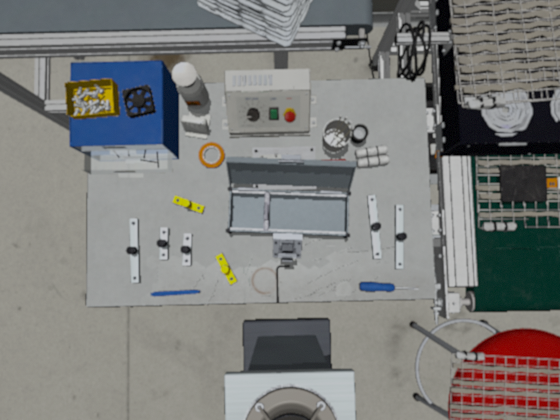

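View pics/wrist0.png

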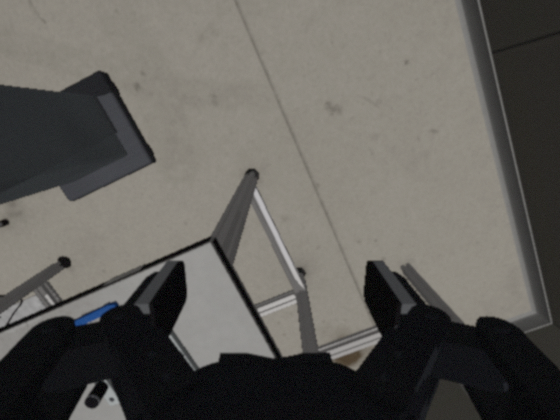

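```bash
cat > h.py <<'E'
from cell import telemetry, eyes, bot
import cv2, numpy as np
from scipy.spatial.transform import Rotation as R
def cam(name, st=None):
    i=eyes.camera_info(name)
    if 'world_to_cam' in i: C=np.linalg.inv(i['world_to_cam'])
    else:
        T=np.eye(4);T[:3,:3]=R.from_rotvec(st['orientation']).as_matrix();T[:3,3]=st['eef_pos'];C=T@i['mount']
    return i['K'],C
def px2w(K,C,u,v,z):
    d=C[:3,:3]@np.array([(u-K[0,2])/K[0,0],-(v-K[1,2])/K[1,1],-1]); o=C[:3,3]
    return o+d*(z-o[2])/d[2]
def w2px(K,C,p):
    q=np.linalg.inv(C)@np.append(p,1); return np.array([K[0,0]*q[0]/-q[2]+K[0,2], K[1,1]*(-q[1])/-q[2]+K[1,2]])
def grab(name,fn):
    st=telemetry.get_state(); im=eyes.camera(name); K,C=cam(name,st)
    cv2.imwrite(f'pics/{fn}.png',im); np.savez(f'pics/{fn}.npz',K=K,C=C); return im,K,C,st
def load(fn):
    d=np.load(f'pics/{fn}.npz'); return cv2.imread(f'pics/{fn}.png'),d['K'],d['C']
def crop(fn,out,x0,y0,x1,y1,s):
    im=cv2.imread(f'pics/{fn}.png')[y0:y1,x0:x1]; cv2.imwrite(f'pics/{out}.png',cv2.resize(im,None,fx=s,fy=s,interpolation=cv2.INTER_CUBIC))
E
python3 - <<'E'
from h import *
crop('top0','t0c',80,150,440,310,2.2)
K,C=cam('top')
for n,u,v,z in [('L1knob',132,251,.042),('S1',163,243,.042),('S2',187,249,.042),('L2',376,227,.042),('L3',401,237,.042),('caseFL',231,233,.046),('caseFR',348,235,.046),('caseBR',350,195,.046),('caseBL',231,190,.046),('tab',267,212,.05)]:
    print(n,px2w(K,C,u,v,z).round(3))
E
```

```text
L1knob [0.457 0.37  0.042]
S1 [0.474 0.295 0.042]
S2 [0.459 0.237 0.042]
L2 [ 0.501 -0.219  0.042]
L3 [ 0.475 -0.278  0.042]
caseFL [0.494 0.131 0.046]
caseFR [ 0.483 -0.15   0.046]
caseBR [ 0.58  -0.159  0.046]
caseBL [0.599 0.129 0.046]
tab [0.543 0.043 0.05 ]
```

View pics/t0c.png

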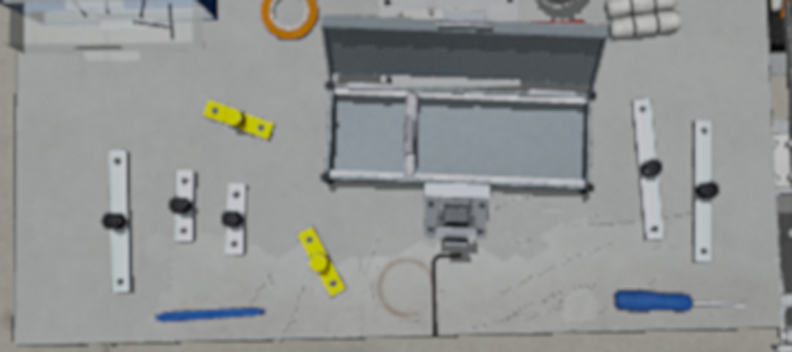

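Call:
drive_tool(
  increments=[
    [[2.3, -5.6, 0], [0, 0, 0.036], 8.5],
    [[2.3, -5.6, 0], [0, 0, 0.036], 8.5],
    [[2.3, -5.6, 0], [0, 0, 0.036], 8.5],
    [[2.3, -5.6, 0], [0, 0, 0.036], 8.5],
    [[2.3, -5.6, 0], [0, 0, 0.036], 8.5],
    [[2.3, -5.6, 0], [0, 0, 0.036], 8.5],
    [[2.3, -5.6, 0], [0, 0, 0.036], 8.5],
    [[2.3, -5.6, 0], [0, 0, 0.036], 8.5],
    [[2.3, -5.6, 0], [0, 0, 0.036], 8.5],
    [[2.3, -5.6, 0], [0, 0, 0.036], 8.5],
    [[2.1, -5.4, 0], [0, 0, 0.02], 8.5],
    [[0, 0, 0], [0, 0, 0], 8.5],
  ],
)

```text
time: 1.65
eef_pos: [0.5311, -0.0047, 0.4047]
orientation: [0.087, 3.14, -0.003]
contact_force: [-0.5, 0.6, -0.4]
opening: 0.0853
```

```bash
python3 - <<'E'
from h import *
im,K,C,st=grab('wrist','w1'); print(st['time'],st['eef_pos'],st['orientation'],st['joints'].round(2)); 
print(R.from_rotvec(st['orientation']).as_matrix().round(3))
E
```

```text
1.65 [ 0.53107571 -0.00473306  0.40474045] [ 0.08718203  3.13982974 -0.00332081] [-0.36  0.24  0.29  1.92 -0.08  1.    1.49]
[[-0.998  0.055  0.   ]
 [ 0.055  0.998 -0.002]
 [-0.001 -0.002 -1.   ]]
```

View pics/w1.png

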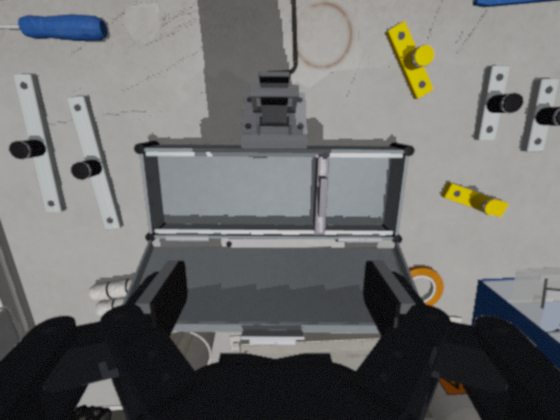

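```bash
python3 - <<'E'
from h import *
crop('w1','w1a',120,130,430,345,2.5)
E
```

```text
(no output)
```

View pics/w1a.png

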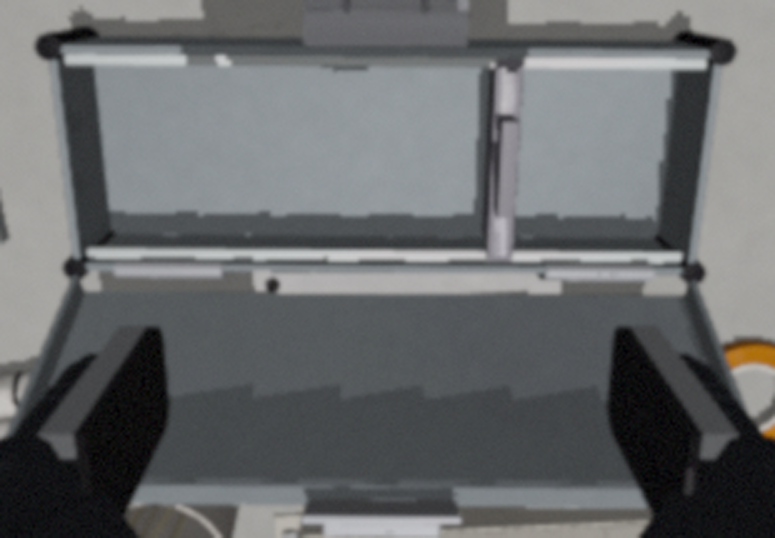

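```bash
cat > fit.py <<'E'
from h import *
from scipy.optimize import least_squares
im,K,C=load('w1')
obs=np.array([(51,42),(724,42),(76,265),(694,267)])/2.5+[120,130]
mod=np.array([(-.052,-.145,.046),(-.052,.145,.046),(.052,-.145,.046),(.052,.145,.046)])
def wp(p,m):
    c,s=np.cos(p[2]),np.sin(p[2]); return np.array([p[0]+c*m[0]-s*m[1],p[1]+s*m[0]+c*m[1],m[2]])
f=lambda p:np.concatenate([w2px(K,C,wp(p,m))-o for m,o in zip(mod,obs)])
r=least_squares(f,[.53,0,-.05]); print(r.x,r.fun.round(1))
p=r.x
s=2.5
v=cv2.resize(im[130:345,120:430],None,fx=s,fy=s,interpolation=cv2.INTER_CUBIC)
def line(a,b,col=(0,0,255)):
    q=[tuple(((w2px(K,C,wp(p,np.array(t)))-[120,130])*s).round().astype(int).tolist()) for t in (a,b)]
    cv2.line(v,q[0],q[1],col,1)
for z,ax,ay,col in((.046,.052,.145,(0,0,255)),(.046,.048,.141,(0,255,255)),(.004,.048,.141,(0,255,0))):
    for a,b in(((-ax,-ay,z),(-ax,ay,z)),((ax,-ay,z),(ax,ay,z)),((-ax,-ay,z),(ax,-ay,z)),((-ax,ay,z),(ax,ay,z))): line(a,b,col)
import sys
d=float(sys.argv[1]) if len(sys.argv)>1 else .055
for dy in(-.004,.004):
    line((-.022,d+dy,.054),(.022,d+dy,.054),(255,0,255)); line((-.045,d+dy,.0395),(.045,d+dy,.0395),(255,0,0))
line((-.066,-.035,.046),(-.112,-.035,0)); line((-.066,.035,.046),(-.112,.035,0))
cv2.imwrite('pics/fit.png',v)
E
python3 fit.py .045
```

```text
[ 0.53896812 -0.00599366 -0.05792105] [-2.2 -0.8  1.4 -0.1 -0.8  1.   1.6  0.9]
```

View pics/fit.png

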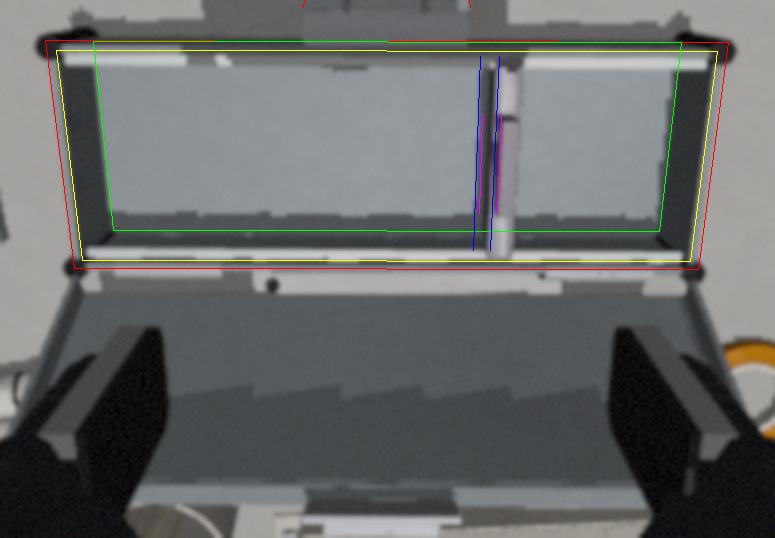

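Call:
drive_tool(
  increments=[
    [[1.1, 4.9, -1.5], [0, 0, 0], 4.5],
    [[0, 0, -4.5], [0, 0, 0], 4.5],
    [[0, 0, -4.5], [0, 0, 0], 4.5],
    [[0, 0, -4], [0, 0, 0], 4.5],
    [[0, 0, -3], [0, 0, 0], 4.5],
    [[0, 0, -2], [0, 0, 0], 4.5],
    [[0, 0, 0], [0, 0, 0], 4.5],
  ],
)

```text
time: 2.58
eef_pos: [0.5403, 0.051, 0.2083]
orientation: [-0.07, -3.137, -0.0]
contact_force: [-0.7, -0.4, -0.6]
opening: 0.0452
```

```bash
python3 - <<'E'
from h import *
im,K,C,st=grab('wrist','w2'); print(st['eef_pos'],st['opening']); print(st['joints'].round(2))
E
```

```text
[0.5402713  0.05101408 0.20830045] 0.04524987694175464
[-0.36  0.54  0.19  2.03 -0.18  0.59  1.48]
```

View pics/w2.png

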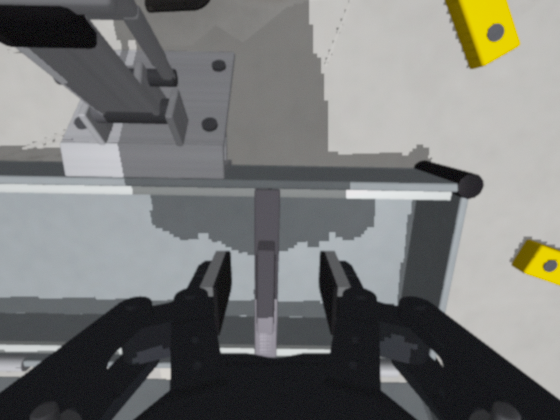

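Call:
drive_tool(
  increments=[
    [[0, -0.5, -0.2], [0, 0, 0], 4],
    [[0, 0, 0], [0, 0, 0], 0],
    [[0, 0, 0], [0, 0, 0], 0],
    [[0, 0, 0], [0, 0, 0], 0],
    [[0, 0, 0], [0, 0, 0], 0],
  ],
)

```text
time: 3.25
eef_pos: [0.5417, 0.0445, 0.2085]
orientation: [0.075, 3.14, 0.001]
contact_force: [-1.9, 0.7, 6.4]
opening: 0.0063
```

```bash
python3 - <<'E'
from h import *
im,K,C,st=grab('wrist','w3'); print(st['eef_pos'],st['opening'],st['contact_force'])
E
```

```text
[0.54169596 0.04451176 0.2085453 ] 0.0063435577541406775 [-1.86222996  0.73550978  6.35251576]
```

View pics/w3.png

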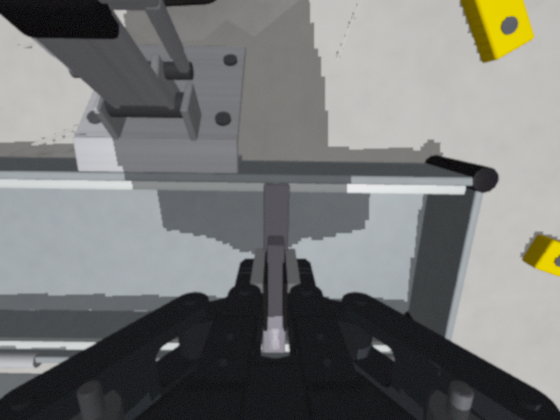

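Call:
drive_tool(
  increments=[
    [[-0.1, -2.0, 0], [0, 0, 0], 0],
    [[-0.15, -2.5, 0], [0, 0, 0], 0],
    [[-0.15, -2.5, 0], [0, 0, 0], 0],
    [[-0.1, -2.05, 0], [0, 0, 0], 0],
    [[0, 0, 0], [0, 0, 0], 0],
    [[0, 0, 0], [0, 0, 0], 0],
  ],
)

```text
time: 4.05
eef_pos: [0.5361, -0.0474, 0.2085]
orientation: [-0.078, -3.14, 0.001]
contact_force: [-2.0, -2.6, 9.1]
opening: 0.0067
```

Call:
drive_tool(
  increments=[
    [[0, 0, 0], [0, 0, 0], 4],
    [[0, 0, 0], [0, 0, 0], 4],
    [[0, 0, 0.5], [0, 0, 0], 4],
    [[0, 0, 5], [0, 0, 0], 5],
    [[0, 0, 6], [0, 0, 0], 8.5],
    [[-0.7, 4.5, 6], [0, 0, 0], 8.5],
    [[0, 0, 1.8], [0, 0, 0], 8.5],
    [[0, 0, 0], [0, 0, 0], 8.5],
    [[0, 0, 0], [0, 0, 0], 8.5],
  ],
)

```text
time: 5.18
eef_pos: [0.5302, -0.009, 0.3895]
orientation: [-0.074, -3.139, 0.001]
contact_force: [0.1, -0.4, -0.3]
opening: 0.0847
```

```bash
python3 - <<'E'
from h import *
im,K,C,st=grab('wrist','w4'); print(st['eef_pos'],st['orientation'],st['contact_force'],st['time'])
E
sed -e "s/load('w1')/load('w4')/" fit.py >fit4.py
```

```text
[ 0.53015989 -0.00902778  0.38945837] [-7.43022564e-02 -3.13900034e+00  6.04817824e-04] [ 0.11232219 -0.43567044 -0.32381997] 5.175
```

View pics/w4.png

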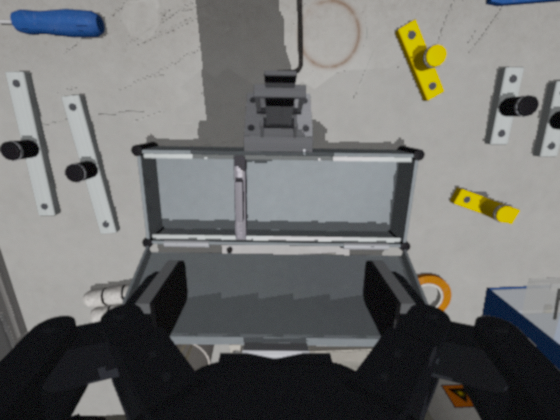

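```bash
python3 - <<'E'
from h import *
crop('w4','w4a',125,135,430,345,2.5)
E
```

```text
(no output)
```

View pics/w4a.png

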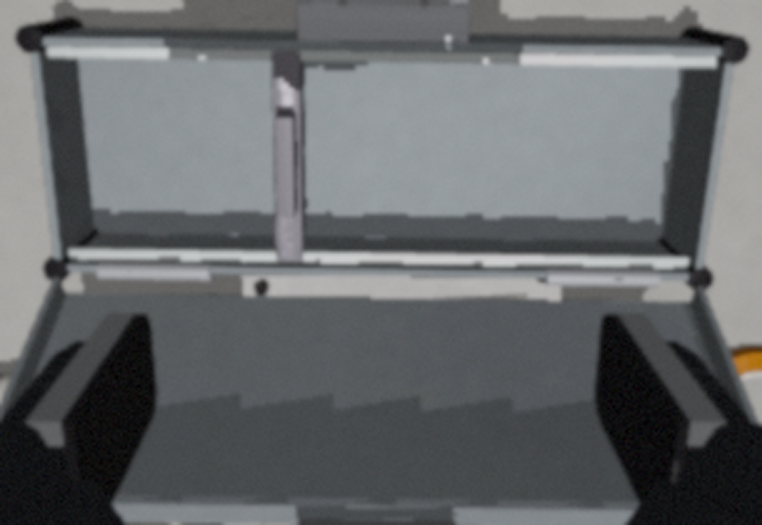

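```bash
sed -i -e "s/obs=.*/obs=np.array([(34,36),(736,45),(58,266),(703,273)])\/2.5+[125,135]/; s/130:345,120:430/135:345,125:430/; s/-\[120,130\]/-[125,135]/" fit4.py; python3 fit4.py -.04
```

```text
[ 0.53989174 -0.00559491 -0.06026428] [-2.3 -1.2  2.  -1.1 -0.8  1.7  1.1  1.9]
```

View pics/fit.png

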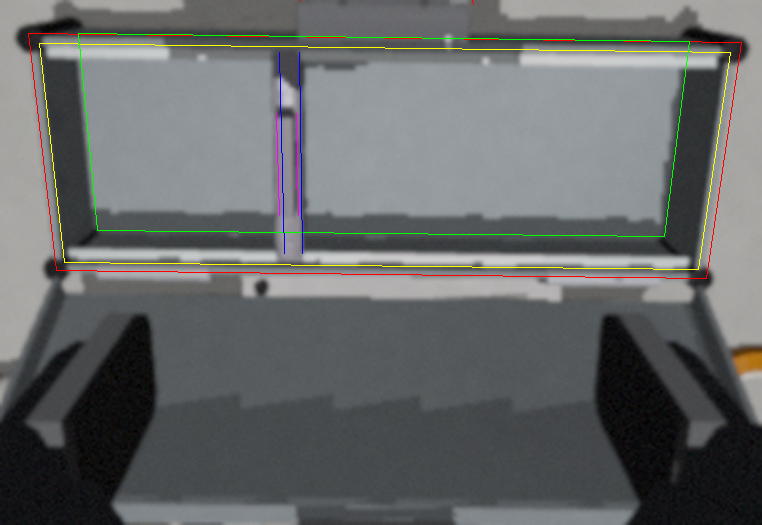

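```bash
python3 - <<'E'
from h import *
crop('w4','w4b',0,60,130,245,4.2)
crop('w4','w4c',440,50,560,230,4.2)
a=cv2.imread('pics/w4b.png');b=cv2.imread('pics/w4c.png');h=min(a.shape[0],b.shape[0],599)
E
```

```text
(no output)
```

View pics/w4b.png

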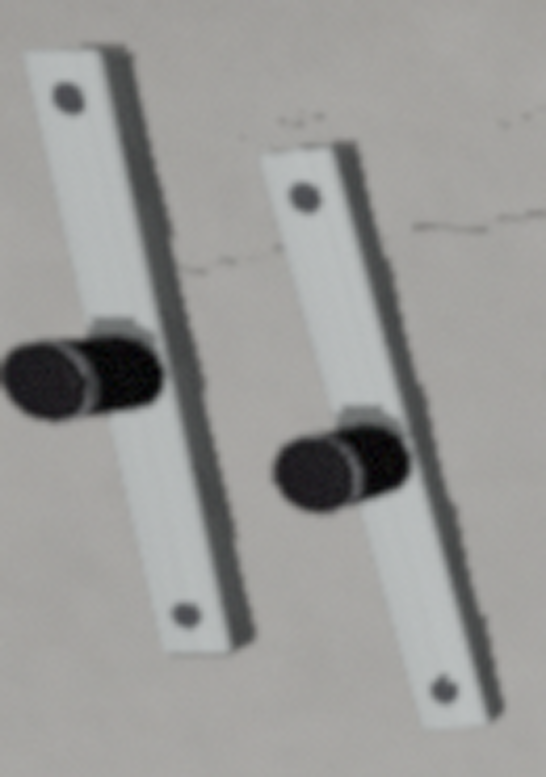

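```bash
cat > bar.py <<'E'
from h import *
def bar(fn,off,s,corners,knob,holes=None):
    im,K,C=load(fn)
    f=lambda p,z:px2w(K,C,p[0]/s+off[0],p[1]/s+off[1],z)[:2]
    cs=np.array([f(c,.012) for c in corners])
    a=(cs[0]+cs[1])/2; b=(cs[2]+cs[3])/2
    d=a-b; ang=np.arctan2(d[1],d[0])
    if ang>np.pi/2: ang-=np.pi
    if ang<-np.pi/2: ang+=np.pi
    print('mid',((a+b)/2).round(4),'len',np.hypot(*d).round(4),'ang',ang.round(3),'knob',f(knob,.042).round(4))
E
python3 - <<'E'
from bar import *
bar('w4',(0,60),4.2,[(27,52),(102,52),(233,653),(165,655)],(44,380))
bar('w4',(0,60),4.2,[(263,155),(333,147),(490,722),(424,730)],(316,473))
E
```

```text
mid [ 0.4767 -0.2797] len 0.1584 ang -0.05 knob [ 0.4756 -0.279 ]
mid [ 0.5023 -0.2187] len 0.1579 ang 0.054 knob [ 0.5016 -0.2177]
```

View pics/w4c.png

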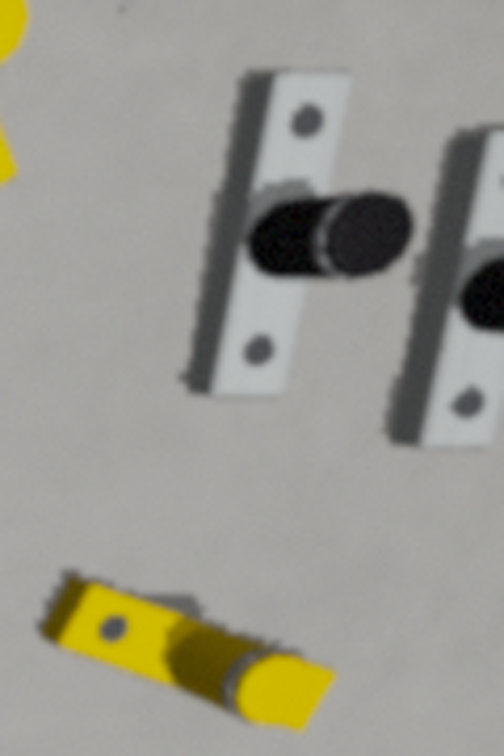

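Call:
drive_tool(
  increments=[
    [[-0.3, -2.6, 0], [0, 0, -0.184], 5],
    [[-0.35, -2.6, 0], [0, 0, -0.184], 5],
    [[-0.35, -2.6, -1], [0, 0, -0.184], 5],
    [[-0.35, -2.6, -2], [0, 0, -0.184], 5],
    [[-0.35, -2.6, -2], [0, 0, -0.184], 5],
    [[-0.35, -2.6, -2], [0, 0, -0.184], 5],
    [[-0.35, -2.6, -3], [0, 0, -0.184], 5],
    [[-0.4, -2.7, -3], [0, 0, -0.182], 5],
    [[0, 0, 0], [0, 0, 0], 5],
    [[0, 0, 0], [0, 0, 0], 5],
  ],
)

```text
time: 6.48
eef_pos: [0.5026, -0.2174, 0.2601]
orientation: [-2.158, -2.282, 0.001]
contact_force: [0.7, -0.1, -0.5]
opening: 0.05
```

Call:
drive_tool(
  increments=[
    [[0, 0, -3.5], [0, 0, 0], 5],
    [[0, 0, -2.5], [0, 0, 0], 5],
    [[0, 0, -1.0], [0, 0, 0], 5],
    [[0, 0, 0], [0, 0, 0], 0],
    [[0, 0, 0], [0, 0, 0], 0],
    [[0, 0, 0], [0, 0, 0], 0],
    [[0, 0, 0], [0, 0, 0], 0],
  ],
)

```text
time: 7.35
eef_pos: [0.5031, -0.2178, 0.1917]
orientation: [2.159, 2.28, 0.002]
contact_force: [-1.5, 0.6, 7.0]
opening: 0.0181
```

```bash
python3 - <<'E'
from h import *
im,K,C,st=grab('wrist','w5'); print(st['eef_pos'],st['opening'])
E
```

```text
[ 0.50311078 -0.21778754  0.19167602] 0.01812509378108225
```

View pics/w5.png

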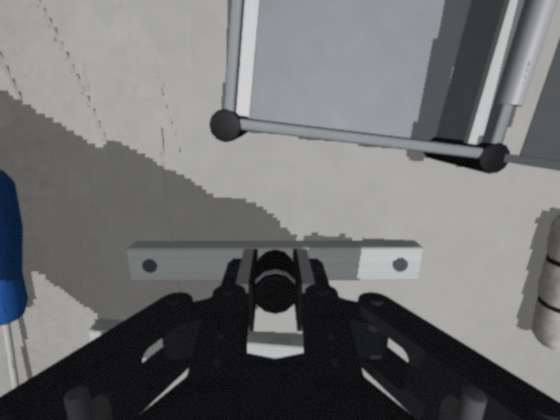

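Call:
drive_tool(
  increments=[
    [[0, 0, 3.5], [0, 0, 0], 0],
    [[0, 0, 5], [0, 0, 0], 0],
    [[0.2, 2.0, 1.5], [0, 0, 0.182], 0],
    [[0.3, 3.0, 0], [0, 0, 0.182], 0],
    [[0.5, 3.3, 0], [0, 0, 0.182], 0],
    [[0.5, 3.3, 0], [0, 0, 0.182], 0],
    [[0.5, 3.3, 0], [0, 0, 0.182], 0],
    [[0.6, 3.3, 0], [0, 0, 0.182], 0],
    [[0.6, 3.3, 0], [0, 0, 0.182], 0],
    [[1.0, 2.8, 0], [0, 0, 0.182], 0],
    [[2.05, 2, 0], [0, 0, 0], 0],
    [[0, 0, 0], [0, 0, 0], 0],
  ],
)

```text
time: 8.9
eef_pos: [0.5661, 0.0474, 0.2908]
orientation: [0.091, 3.139, 0.002]
contact_force: [-1.1, -0.1, -2.5]
opening: 0.0178
```

```bash
cat >> h.py <<'E'
def case(p):
    cx,cy,th=.5395,-.006,-.059
    c,s=np.cos(th),np.sin(th); d=np.array(p[:2])-[cx,cy]; return np.array([c*d[0]+s*d[1],-s*d[0]+c*d[1]])
def c2w(q):
    cx,cy,th=.5395,-.006,-.059
    c,s=np.cos(th),np.sin(th); return np.array([cx+c*q[0]-s*q[1],cy+s*q[0]+c*q[1]])
def ya(st):
    y=R.from_rotvec(st['orientation']).as_matrix()[:,1]; return np.arctan2(y[1],y[0])
E
python3 - <<'E'
from h import *
im,K,C,st=grab('wrist','w6'); print(st['eef_pos'],st['opening'],case(st['eef_pos']),ya(st),st['contact_force'])
E
```

```text
[0.56612609 0.04744917 0.2908063 ] 0.0178159744856789 [0.02342808 0.05492619] 1.513064610517059 [-1.10428619 -0.13379441 -2.49217933]
```

View pics/w6.png

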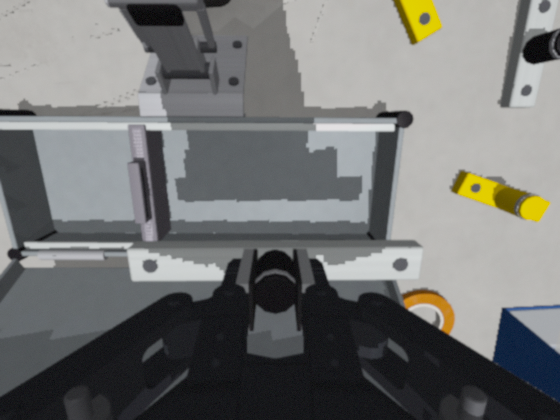

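Call:
drive_tool(
  increments=[
    [[0, -0.2, -3.0], [0, 0, 0], 0],
    [[0, 0, -3], [0, 0, 0], 0],
    [[0, 0, -2], [0, 0, 0], 0],
    [[0, 0, -0.9], [0, 0, 0], 0],
    [[0, 0, -0.5], [0, 0, 0], 0],
    [[0, 0, 0], [0, 0, 0], 0],
  ],
)

```text
time: 9.7
eef_pos: [0.5652, 0.043, 0.1969]
orientation: [0.096, 3.14, -0.0]
contact_force: [0.7, -0.6, -1.0]
opening: 0.0185
```

Call:
drive_tool(
  increments=[
    [[0, 0, -0.1], [0, 0, 0], 3.6],
    [[0, 0, 0], [0, 0, 0], 3.6],
    [[0, 0, 0.5], [0, 0, 0], 3.6],
    [[0, 0, 5], [0, 0, 0], 3.6],
    [[0, 0, 5], [0, 0, 0], 5],
    [[-1, -4, 4], [0, 0, 0], 5],
    [[-2.5, -6, 3], [0, 0, 0], 5],
    [[0, 0, 0], [0, 0, 0], 5],
  ],
)

```text
time: 10.7
eef_pos: [0.5323, -0.0541, 0.3697]
orientation: [0.108, 3.135, -0.002]
contact_force: [0.3, 0.1, -0.1]
opening: 0.0501
```

```bash
python3 - <<'E'
from h import *
im,K,C,st=grab('wrist','w7'); print(st['eef_pos'],st['opening'],ya(st))
E
```

```text
[ 0.53229318 -0.05409092  0.36966288] 0.05007301187519863 1.5019422025638138
```

View pics/w7.png

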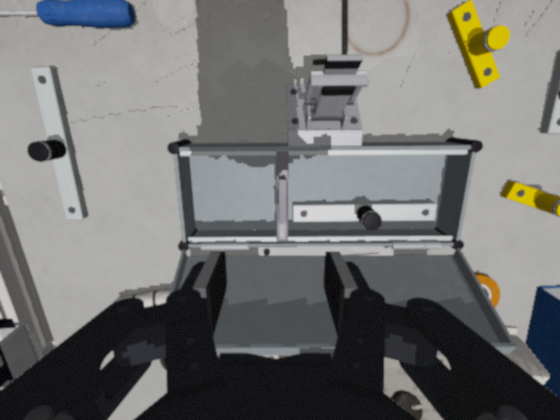

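```bash
python3 - <<'E'
from bar import *
bar('w7',(0,0),1,[(33,67),(52,67),(84,217),(66,219)],(42,151))
K,C=load('w7')[1:]
print(case(px2w(K,C,370,219,.046)),case(px2w(K,C,303,213,.016)),case(px2w(K,C,426,211,.016)))
E
```

```text
mid [ 0.4755 -0.2787] len 0.157 ang -0.058 knob [ 0.4758 -0.2756]
[0.02346308 0.04822424] [ 0.02600426 -0.01729504] [0.02501447 0.1196465 ]
```

Call:
drive_tool(
  increments=[
    [[-0.6, -2.5, -1], [0, 0, -0.173], 5],
    [[-0.6, -2.5, -1], [0, 0, -0.173], 5],
    [[-0.6, -2.5, -1], [0, 0, -0.173], 5],
    [[-0.6, -2.5, -1], [0, 0, -0.173], 5],
    [[-0.6, -2.5, -1], [0, 0, -0.173], 5],
    [[-0.6, -2.5, -1], [0, 0, -0.173], 5],
    [[-0.6, -2.5, -2], [0, 0, -0.173], 5],
    [[-0.7, -2.5, -2], [0, 0, -0.173], 5],
    [[-0.7, -2.5, -2], [0, 0, -0.173], 5],
    [[0, 0, 0], [0, 0, 0], 5],
    [[0, 0, 0], [0, 0, 0], 5],
  ],
)

```text
time: 12.12
eef_pos: [0.4782, -0.2728, 0.2464]
orientation: [-2.268, -2.172, -0.001]
contact_force: [0.4, 0.4, -0.7]
opening: 0.0497
```

```bash
python3 - <<'E'
from h import *
im,K,C,st=grab('wrist','w8'); print(st['eef_pos'],st['opening'],ya(st))
E
```

```text
[ 0.47815538 -0.27276147  0.24643287] 0.04974993614836592 -0.04329117108372389
```

View pics/w8.png

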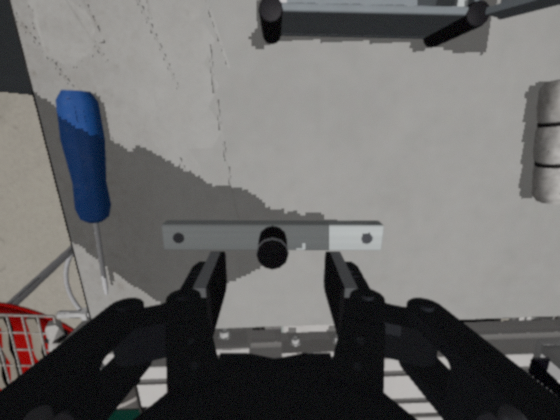

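Call:
drive_tool(
  increments=[
    [[-0.2, -0.6, -2.5], [0, 0, 0], 5],
    [[0, 0, -2], [0, 0, 0], 5],
    [[0, 0, -0.9], [0, 0, 0], 5],
    [[0, 0, 0], [0, 0, 0], 0],
    [[0, 0, 0], [0, 0, 0], 0],
    [[0, 0, 0], [0, 0, 0], 0],
    [[0, 0, 0], [0, 0, 0], 0],
  ],
)

```text
time: 13.05
eef_pos: [0.4755, -0.2802, 0.1933]
orientation: [2.272, 2.168, 0.001]
contact_force: [-0.3, 1.0, 4.0]
opening: 0.0182
```

```bash
python3 - <<'E'
from h import *
im,K,C,st=grab('wrist','w9'); print(st['eef_pos'],st['opening'],ya(st),c2w((-.003,.0515)))
E
```

```text
[ 0.47553956 -0.28019863  0.19326047] 0.01817241139371031 -0.0469428910358178 [0.53954196 0.04558729]
```

View pics/w9.png

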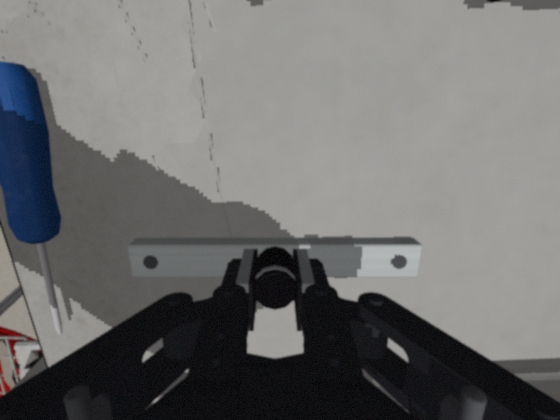

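Call:
drive_tool(
  increments=[
    [[0, 0, 4], [0, 0, 0], 0],
    [[0, 0, 5], [0, 0, 0], 0],
    [[0.3, 3.6, 1], [0, 0, 0.173], 0],
    [[0.6, 3.6, 0], [0, 0, 0.173], 0],
    [[0.7, 3.6, 0], [0, 0, 0.173], 0],
    [[0.8, 3.6, 0], [0, 0, 0.173], 0],
    [[0.8, 3.6, 0], [0, 0, 0.173], 0],
    [[0.8, 3.6, 0], [0, 0, 0.173], 0],
    [[0.8, 3.6, 0], [0, 0, 0.173], 0],
    [[0.8, 3.6, 0], [0, 0, 0.173], 0],
    [[0.8, 3.8, 0], [0, 0, 0.173], 0],
    [[0, 0, 0], [0, 0, 0], 0],
  ],
)

```text
time: 14.6
eef_pos: [0.5395, 0.0496, 0.2925]
orientation: [0.085, 3.14, 0.003]
contact_force: [0.2, -0.3, -1.7]
opening: 0.0179
```

```bash
python3 - <<'E'
from h import *
im,K,C,st=grab('wrist','w10'); print(st['eef_pos'],st['opening'],case(st['eef_pos']),ya(st))
E
```

```text
[0.53949841 0.04955049 0.29247373] 0.017861765797777557 [-0.00327716  0.05545374] 1.5166605258554537
```

View pics/w10.png

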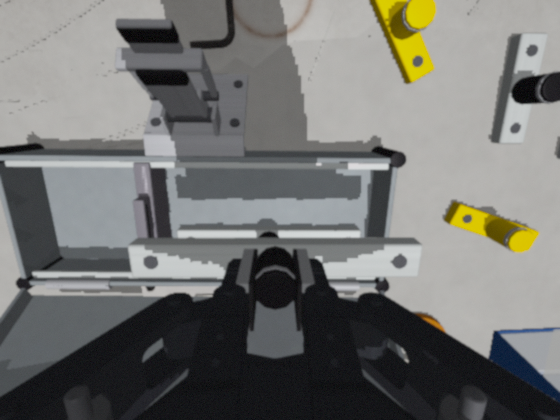

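Call:
drive_tool(
  increments=[
    [[0, -0.15, -3.0], [0, 0, 0], 0],
    [[0, 0, -3], [0, 0, 0], 0],
    [[0, 0, -1.5], [0, 0, 0], 0],
    [[0, 0, -1], [0, 0, 0], 0],
    [[0, 0, -0.8], [0, 0, 0], 0],
    [[0, 0, -0.3], [0, 0, 0], 0],
    [[0, 0, 0], [0, 0, 0], 0],
  ],
)

```text
time: 15.52
eef_pos: [0.5396, 0.0444, 0.1973]
orientation: [0.096, 3.139, 0.0]
contact_force: [-0.2, -1.1, -1.4]
opening: 0.0184
```

Call:
drive_tool(
  increments=[
    [[0, 0, 0], [0, 0, 0], 3.6],
    [[0, 0, 0], [0, 0, 0], 3.6],
    [[0, 0, 0.5], [0, 0, 0], 3.6],
    [[0, 0, 5], [0, 0, 0], 3.6],
    [[0, 0, 5], [0, 0, 0], 5],
    [[-0.5, 5, 4], [0, 0, 0], 5],
    [[-0.5, 5, 3], [0, 0, 0], 5],
    [[-0.5, 5, 0], [0, 0, 0], 5],
    [[-0.5, 4, 0], [0, 0, 0], 5],
    [[0, 0, 0], [0, 0, 0], 5],
    [[0, 0, 0], [0, 0, 0], 5],
  ],
)

```text
time: 16.9
eef_pos: [0.5195, 0.2323, 0.3707]
orientation: [0.096, 3.14, -0.001]
contact_force: [-0.4, 0.2, 0.1]
opening: 0.0496
```

```bash
python3 - <<'E'
from h import *
im,K,C,st=grab('wrist','w11'); print(st['eef_pos'],st['opening'],ya(st))
E
```

```text
[0.51950785 0.23226362 0.37070051] 0.049624118813948445 1.509463839029376
```

View pics/w11.png

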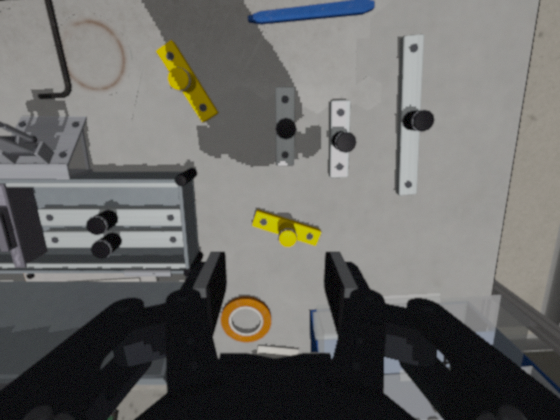

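```bash
python3 - <<'E'
from bar import *
crop('w11','w11a',260,25,440,205,3.3)
bar('w11',(0,0),1,[(403,36),(423,36),(416,192),(399,193)],(422,121))
bar('w11',(0,0),1,[(331,100),(348,100),(346,176),(331,176)],(346,142))
bar('w11',(0,0),1,[(277,88),(293,88),(293,165),(278,165)],(286,129))
E
```

```text
mid [0.457  0.3767] len 0.1556 ang 0.03 knob [0.4578 0.3752]
mid [0.4723 0.3031] len 0.0784 ang -0.014 knob [0.4728 0.3038]
mid [0.4571 0.2471] len 0.0777 ang -0.045 knob [0.4572 0.2468]
```

View pics/w11a.png

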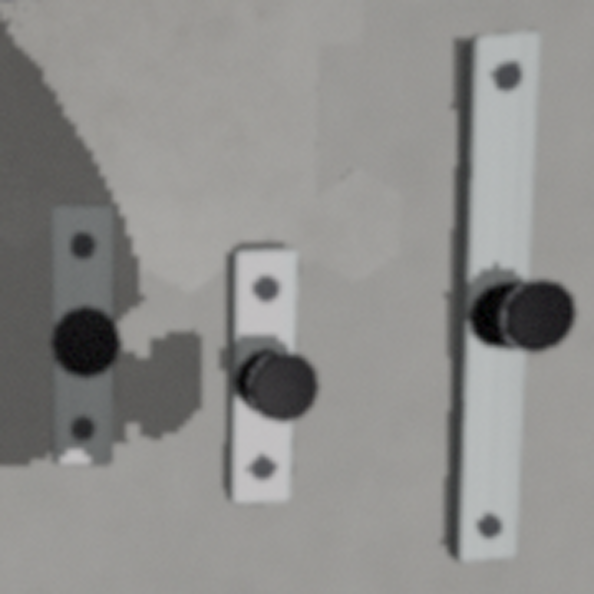

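```bash
python3 - <<'E'
from h import *
im,K,C,st=grab('top','t1'); print(st['eef_pos'],st['time'])
im,K,C,st=grab('wrist','w12'); print(st['eef_pos'],st['time'])
print(abs(im.astype(int)-cv2.imread('pics/w11.png')).mean())
crop('t1','t1a',100,180,280,310,4.4)
E
```

```text
[0.51971484 0.2316156  0.3706815 ] 16.95
[0.51979884 0.2313924  0.37066453] 17.0
2.8120521541950114
```

View pics/t1a.png

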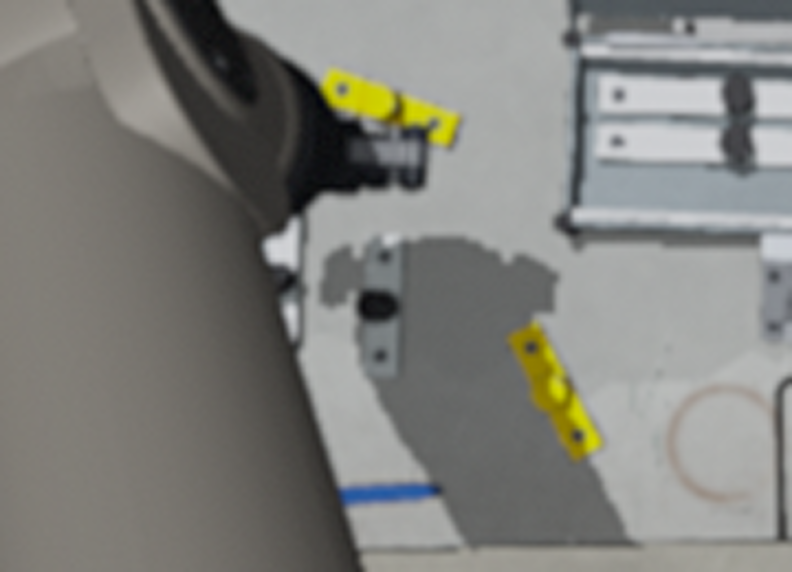

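```bash
python3 - <<'E'
from h import *
K,C=cam('top')
print(px2w(K,C,187.0,250,.012),px2w(K,C,185.9,249.3,.042))
K,C=load('w12')[1:]; 
print(w2px(K,C,[.457,.247,.012]))
print(px2w(K,C,286,129,.042))
crop('w12','w12a',260,25,440,205,3.3)
E
```

```text
[0.45654917 0.24384096 0.012     ] [0.45794342 0.24001807 0.042     ]
[285.86226581 127.42500292]
[0.4575163  0.24606662 0.042     ]
```

View pics/w12a.png

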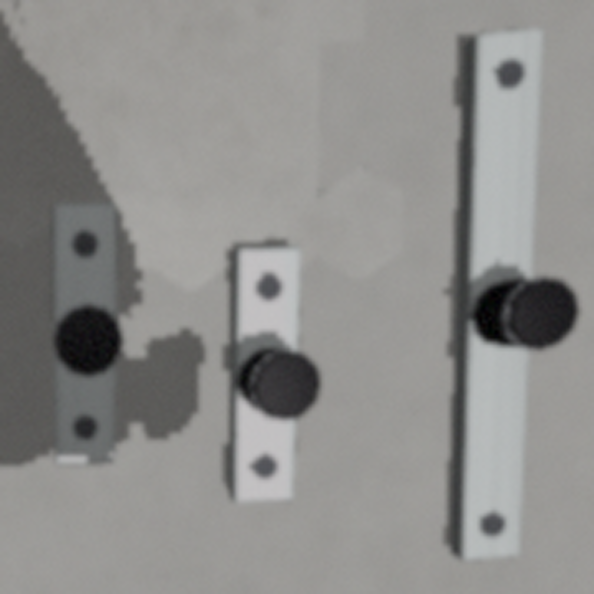

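Call:
drive_tool(
  increments=[
    [[-0.6, 1.8, -1], [0, 0, -0.185], 5],
    [[-0.8, 1.8, -1], [0, 0, -0.185], 5],
    [[-0.8, 1.8, -1], [0, 0, -0.185], 5],
    [[-0.8, 1.8, -1], [0, 0, -0.185], 5],
    [[-0.8, 1.8, -1], [0, 0, -0.185], 5],
    [[-0.8, 1.8, -2], [0, 0, -0.185], 5],
    [[-0.8, 1.8, -2], [0, 0, -0.185], 5],
    [[-0.8, 1.8, -2], [0, 0, -0.185], 5],
    [[0, 0, 0], [0, 0, 0], 5],
    [[0, 0, 0], [0, 0, 0], 5],
    [[0, 0, 0], [0, 0, 0], 5],
  ],
)

```text
time: 18.42
eef_pos: [0.4586, 0.3759, 0.2617]
orientation: [2.188, 2.254, 0.003]
contact_force: [0.0, 0.2, -0.7]
opening: 0.0498
```

```bash
python3 - <<'E'
from h import *
im,K,C,st=grab('wrist','w13'); print(st['eef_pos'],st['opening'],ya(st))
E
```

```text
[0.45856898 0.37588737 0.26172304] 0.049777285938506194 0.029775750545310543
```

View pics/w13.png

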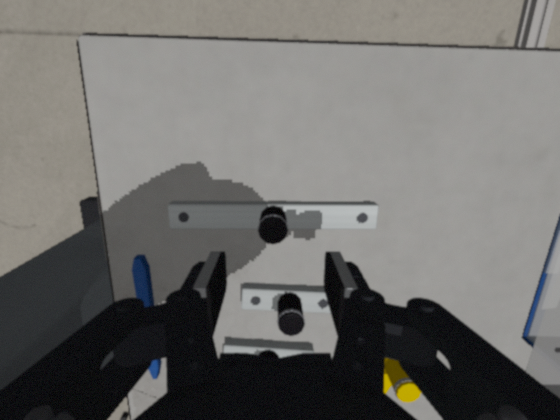

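```bash
python3 - <<'E'
from bar import *
K,C=load('w13')[1:]
p=[px2w(K,C,u,v,.012) for u,v in((170,204),(376,205),(377,227),(169,228))]; print(np.mean(p,0), p[1]-p[0])
print(px2w(K,C,273,231,.042))
p=[px2w(K,C,u,v,.012) for u,v in((243,285),(242,309))]; print(p)
print(px2w(K,C,291,320,.042))
E
```

```text
[0.45752949 0.37827236 0.012     ] [0.15438924 0.0037103  0.        ]
[0.45761428 0.37763458 0.042     ]
[array([0.43471688, 0.31868287, 0.012     ]), array([0.43387258, 0.2960403 , 0.012     ])]
[0.47266856 0.30878241 0.042     ]
```

Call:
drive_tool(
  increments=[
    [[-0.1, 0.05, -3.5], [0, 0, 0], 5],
    [[0, 0, -2], [0, 0, 0], 5],
    [[0, 0, -1.0], [0, 0, 0], 5],
    [[0, 0, 0], [0, 0, 0], 5],
  ],
)

```text
time: 18.98
eef_pos: [0.4565, 0.3773, 0.1953]
orientation: [2.188, 2.254, -0.001]
contact_force: [0.2, 0.4, 0.7]
opening: 0.0503
```

```bash
python3 - <<'E'
from h import *
im,K,C,st=grab('wrist','w14'); print(st['eef_pos'],st['opening'],ya(st))
E
```

```text
[0.45653572 0.37732371 0.19525515] 0.05027986261946363 0.02988199525593684
```

View pics/w14.png

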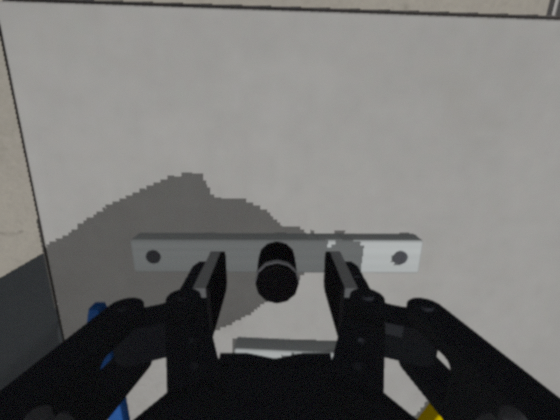

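Call:
drive_tool(
  increments=[
    [[0, 0.1, -0.2], [0, 0, 0], 4],
    [[0, 0, 0], [0, 0, 0], 0],
    [[0, 0, 0], [0, 0, 0], 0],
    [[0, 0, 0], [0, 0, 0], 0],
    [[0, 0, 0], [0, 0, 0], 0],
  ],
)

```text
time: 19.65
eef_pos: [0.4566, 0.3789, 0.1944]
orientation: [-2.188, -2.254, -0.002]
contact_force: [-1.0, 0.2, 6.3]
opening: 0.0178
```

```bash
python3 - <<'E'
from h import *
im,K,C,st=grab('wrist','w15'); print(st['eef_pos'],st['opening'],ya(st),c2w((-.029,.0515)))
E
```

```text
[0.45663257 0.37890336 0.19437591] 0.01778309166768465 0.030116233633551523 [0.5135872 0.0471204]
```

View pics/w15.png

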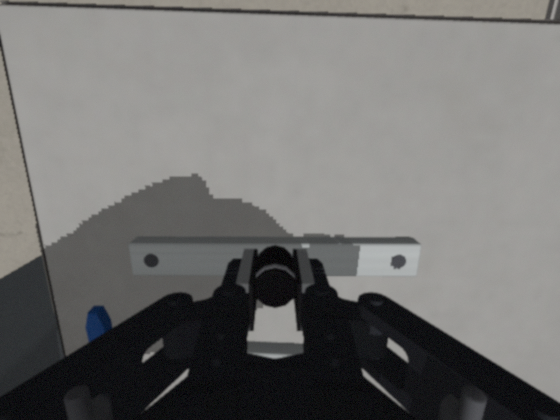

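Call:
drive_tool(
  increments=[
    [[0, 0, 4], [0, 0, 0], 0],
    [[0, 0, 5], [0, 0, 0], 0],
    [[0.8, -3.6, 1], [0, 0, 0.185], 0],
    [[1.0, -4.0, 0], [0, 0, 0.185], 0],
    [[1.0, -4.0, 0], [0, 0, 0.185], 0],
    [[1.0, -4.0, 0], [0, 0, 0.185], 0],
    [[1.0, -4.0, 0], [0, 0, 0.185], 0],
    [[1.0, -4.0, 0], [0, 0, 0.185], 0],
    [[0, -4.0, 0], [0, 0, 0.185], 0],
    [[0, -3.4, 0], [0, 0, 0.185], 0],
    [[0, -2.0, 0], [0, 0, 0], 0],
    [[0, 0, 0], [0, 0, 0], 0],
  ],
)

```text
time: 21.2
eef_pos: [0.5141, 0.0466, 0.2934]
orientation: [-0.102, -3.139, 0.001]
contact_force: [-0.0, -0.1, -1.9]
opening: 0.0178
```

```bash
python3 - <<'E'
from h import *
im,K,C,st=grab('wrist','w16'); print(st['eef_pos'],st['opening'],case(st['eef_pos']),ya(st))
E
```

```text
[0.51413562 0.04662225 0.29339689] 0.01778412140565732 [-0.02842316  0.05103506] 1.5060500272599744
```

View pics/w16.png

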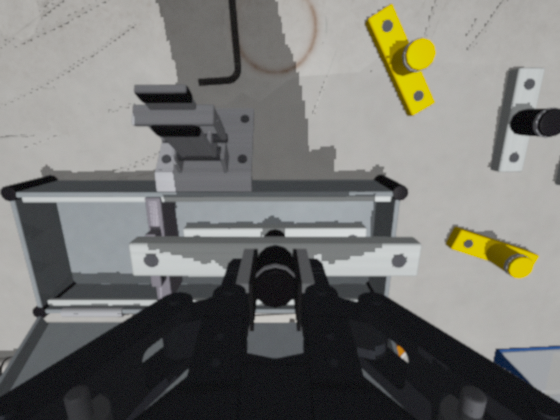

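Call:
drive_tool(
  increments=[
    [[0, 0.1, -3.0], [0, 0, 0.005], 0],
    [[0, 0, -3], [0, 0, 0], 0],
    [[0, 0, -1.5], [0, 0, 0], 0],
    [[0, 0, -1], [0, 0, 0], 0],
    [[0, 0, -0.8], [0, 0, 0], 0],
    [[0, 0, -0.2], [0, 0, 0], 0],
    [[0, 0, 0], [0, 0, 0], 0],
  ],
)

```text
time: 22.12
eef_pos: [0.5146, 0.0496, 0.1989]
orientation: [0.088, 3.14, 0.0]
contact_force: [-0.7, 0.0, -1.5]
opening: 0.0176
```

```bash
python3 - <<'E'
from h import *
im,K,C,st=grab('wrist','w17'); print(st['eef_pos'],st['opening'],case(st['eef_pos']),ya(st),st['contact_force'])
E
```

```text
[0.51463483 0.04958889 0.19893291] 0.01763200484218643 [-0.02809974  0.05402597] 1.5148062323307594 [-0.74187131  0.04175781 -1.54521947]
```

View pics/w17.png

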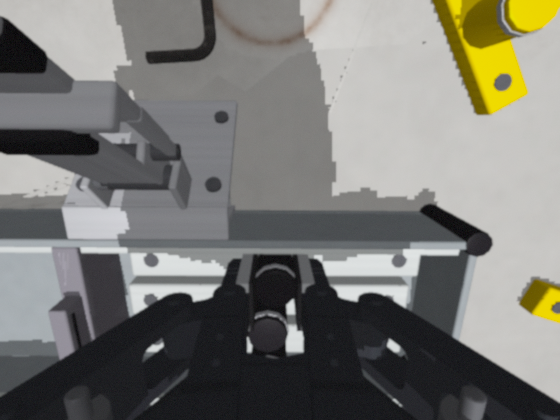

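Call:
drive_tool(
  increments=[
    [[0, 0, -0.05], [0, 0, 0], 3.6],
    [[0, 0, 0], [0, 0, 0], 3.6],
    [[0, 0, 0.5], [0, 0, 0], 3.6],
    [[0, 0, 5], [0, 0, 0], 3.6],
    [[0, 0, 5], [0, 0, 0], 5],
    [[-0.3, 4, 3], [0, 0, 0], 5],
    [[-0.5, 6, 0], [0, 0, -0.18], 5],
    [[-0.5, 6, 0], [0, 0, -0.18], 5],
    [[-0.5, 5, 0], [0, 0, -0.18], 5],
    [[0, 0, 0], [0, 0, -0.18], 5],
    [[0, 0, 0], [0, 0, -0.18], 5],
    [[0, 0, 0], [0, 0, -0.18], 5],
  ],
)

```text
time: 23.68
eef_pos: [0.4967, 0.257, 0.3335]
orientation: [1.686, 2.651, 0.0]
contact_force: [0.1, -0.2, -0.2]
opening: 0.0502
```

Call:
drive_tool(
  increments=[
    [[0, 0, 0], [0, 0, -0.18], 5],
    [[0, 0, 0], [0, 0, -0.18], 5],
    [[0, 0, 0], [0, 0, -0.08], 5],
    [[0, 0, 0], [0, 0, 0], 5],
  ],
)

```text
time: 24.18
eef_pos: [0.4967, 0.2569, 0.3334]
orientation: [2.217, 2.226, 0.0]
contact_force: [-0.6, 0.7, 0.1]
opening: 0.0501
```

```bash
python3 - <<'E'
from h import *
im,K,C,st=grab('wrist','w18'); print(st['eef_pos'],st['opening'],ya(st))
E
```

```text
[0.49667946 0.25691764 0.33340124] 0.050055931014816 0.004236679348362186
```

View pics/w18.png

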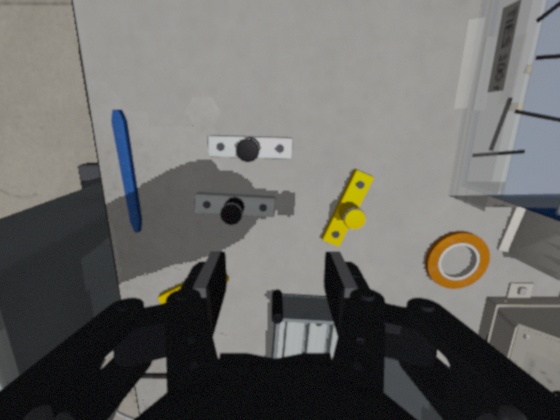

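```bash
python3 - <<'E'
from bar import *
K,C=load('w18')[1:]
for cs,k in (([(209,135),(292,138),(291,160),(208,157)],(248.5,150)),([(195,193),(275,197),(274,217),(194,213)],(231,212.5))):
    p=[px2w(K,C,u,v,.012) for u,v in cs]; d=p[1]-p[0]; print(np.mean(p,0)[:2],np.hypot(*d[:2]),np.arctan2(d[1],d[0]),px2w(K,C,*k,.042)[:2])
E
```

```text
[0.47323841 0.30365029] 0.07743319992703039 -0.03120232475800085 [0.47426611 0.30440524]
[0.45672855 0.24722389] 0.07884832470908763 -0.047644966374801485 [0.45736682 0.24887279]
```

Call:
drive_tool(
  increments=[
    [[-1.2, 2.3, -2], [0, 0, -0.035], 5],
    [[-1.1, 2.4, -4], [0, 0, 0], 5],
    [[0, 0, -4], [0, 0, 0], 5],
    [[0, 0, -2.8], [0, 0, 0], 5],
    [[0, 0, -1], [0, 0, 0], 5],
    [[0, 0, 0], [0, 0, 0], 5],
  ],
)

```text
time: 24.98
eef_pos: [0.474, 0.3037, 0.1951]
orientation: [-2.256, -2.186, 0.001]
contact_force: [0.4, -0.3, -0.2]
opening: 0.0501
```

```bash
python3 - <<'E'
from h import *
im,K,C,st=grab('wrist','w19'); print(st['eef_pos'],st['opening'],ya(st))
E
```

```text
[0.47396236 0.30368852 0.19513703] 0.050140567413228324 -0.031455457748627624
```

View pics/w19.png

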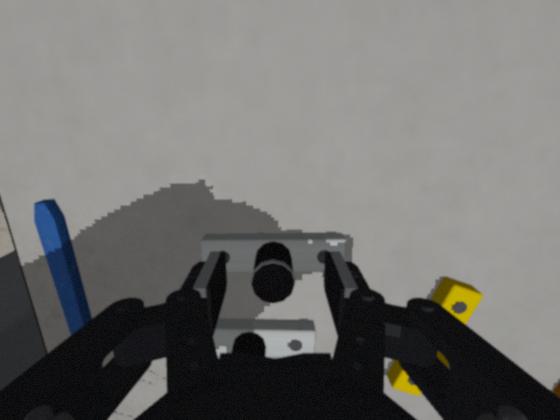

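Call:
drive_tool(
  increments=[
    [[0, 0.15, -0.2], [0, 0, 0], 4],
    [[0, 0, 0], [0, 0, 0], 0],
    [[0, 0, 0], [0, 0, 0], 0],
    [[0, 0, 0], [0, 0, 0], 0],
    [[0, 0, 0], [0, 0, 0], 0],
  ],
)

```text
time: 25.65
eef_pos: [0.4741, 0.3057, 0.1941]
orientation: [-2.256, -2.186, -0.002]
contact_force: [-0.6, -0.3, 5.5]
opening: 0.0184
```

```bash
python3 - <<'E'
from h import *
im,K,C,st=grab('wrist','w20'); print(st['eef_pos'],st['opening'],ya(st),c2w((.02,-.0895)),c2w((-.016,-.0895)))
E
```

```text
[0.47405965 0.30565617 0.19405332] 0.01843289650995303 -0.03159513885075547 [ 0.55418776 -0.09652359] [ 0.5182504  -0.09440082]
```

View pics/w20.png

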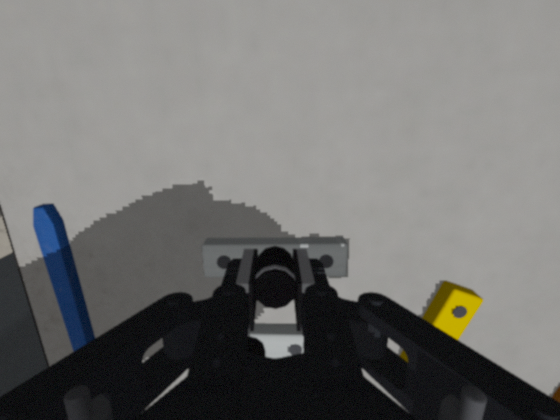

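Call:
drive_tool(
  increments=[
    [[0, 0, 4], [0, 0, 0], 0],
    [[0, 0, 6], [0, 0, 0], 0],
    [[0.9, -3.6, 1.5], [0, 0, 0.1715], 0],
    [[1.2, -4.5, 0], [0, 0, 0.1715], 0],
    [[1.2, -4.5, 0], [0, 0, 0.1715], 0],
    [[1.2, -4.5, 0], [0, 0, 0.1715], 0],
    [[1.2, -4.5, 0], [0, 0, 0.1715], 0],
    [[1.2, -4.5, 0], [0, 0, 0.1715], 0],
    [[1.1, -5, 0], [0, 0, 0.1715], 0],
    [[0, -5, 0], [0, 0, 0.1715], 0],
    [[0, -4.1, 0], [0, 0, 0.1715], 0],
    [[0, 0, 0], [0, 0, 0], 0],
  ],
)

```text
time: 27.2
eef_pos: [0.553, -0.1014, 0.3082]
orientation: [-0.102, -3.14, 0.003]
contact_force: [0.3, 0.6, -1.4]
opening: 0.0174
```

```bash
python3 - <<'E'
from h import *
im,K,C,st=grab('wrist','w21'); print(st['eef_pos'],st['opening'],case(st['eef_pos']),ya(st))
E
```

```text
[ 0.55299239 -0.10141016  0.30824115] 0.01740944336228208 [ 0.01909485 -0.09444856] 1.5056425922382384
```

View pics/w21.png

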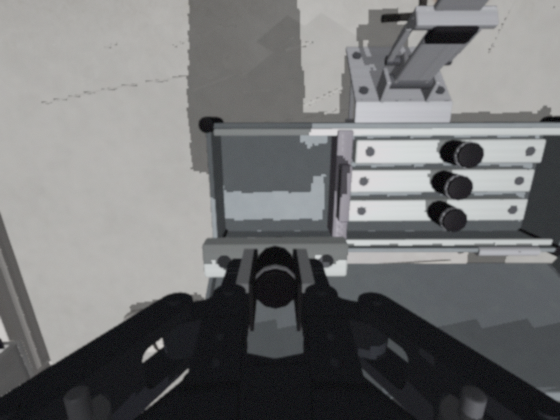

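Call:
drive_tool(
  increments=[
    [[0, 0.1, -3.0], [0, 0, 0.003], 0],
    [[0, 0, -3], [0, 0, 0], 0],
    [[0, 0, -2.5], [0, 0, 0], 0],
    [[0, 0, -1.2], [0, 0, 0], 0],
    [[0, 0, -0.8], [0, 0, 0], 0],
    [[0, 0, -0.4], [0, 0, 0], 0],
    [[0, 0, 0], [0, 0, 0], 0],
  ],
)

```text
time: 28.12
eef_pos: [0.554, -0.0956, 0.1995]
orientation: [0.088, 3.14, 0.0]
contact_force: [-0.7, 0.2, -0.6]
opening: 0.0177
```

Call:
drive_tool(
  increments=[
    [[0, 0, -0.1], [0, 0, 0], 3.4],
    [[0, 0, 0], [0, 0, 0], 3.4],
    [[0, 0, 0.5], [0, 0, 0], 3.4],
    [[0, 0, 5], [0, 0, 0], 3.4],
    [[0, 0, 6], [0, 0, 0], 5],
    [[0, 5, 2], [0, 0, -0.173], 5],
    [[0, 5, 0], [0, 0, -0.173], 5],
    [[-1.4, 5, 0], [0, 0, -0.173], 5],
    [[-1.6, 5, 0], [0, 0, -0.173], 5],
    [[-1.6, 5, 0], [0, 0, -0.173], 5],
    [[-1.6, 4, 0], [0, 0, -0.173], 5],
    [[-1.6, 2.4, 0], [0, 0, -0.173], 5],
  ],
)

```text
time: 29.62
eef_pos: [0.4749, 0.2207, 0.3336]
orientation: [-1.864, -2.529, -0.002]
contact_force: [0.5, -0.2, -1.1]
opening: 0.0497
```

Call:
drive_tool(
  increments=[
    [[-1.0, 1.5, -1], [0, 0, -0.173], 5],
    [[-0.8, 1.5, -1], [0, 0, -0.173], 5],
    [[0, 0, 0], [0, 0, 0], 5],
    [[0, 0, 0], [0, 0, 0], 5],
  ],
)

```text
time: 30.12
eef_pos: [0.4583, 0.2477, 0.3137]
orientation: [2.265, 2.177, 0.001]
contact_force: [0.4, -0.8, -0.1]
opening: 0.05
```

```bash
python3 - <<'E'
from h import *
im,K,C,st=grab('wrist','w22'); print(st['eef_pos'],st['opening'],ya(st))
E
```

```text
[0.45826075 0.24771917 0.31365424] 0.049994249808761826 -0.03951708196732425
```

View pics/w22.png

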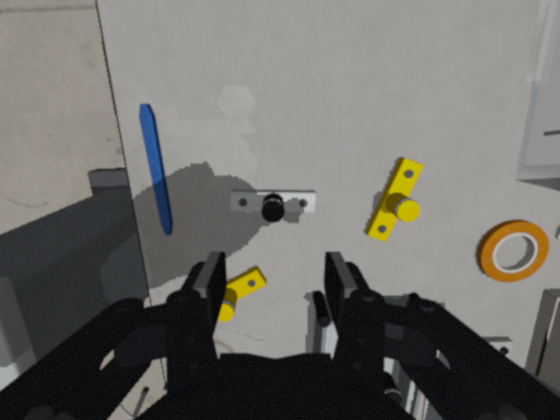

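Call:
drive_tool(
  increments=[
    [[-0.1, 0.1, -4], [0, 0, -0.006], 5],
    [[0, 0, -4], [0, 0, 0], 5],
    [[0, 0, -2.8], [0, 0, 0], 5],
    [[0, 0, -1], [0, 0, 0], 5],
    [[0, 0, 0], [0, 0, 0], 5],
  ],
)

```text
time: 30.8
eef_pos: [0.4573, 0.2488, 0.1953]
orientation: [2.275, 2.167, -0.0]
contact_force: [-0.4, -0.8, -0.8]
opening: 0.0501
```

```bash
python3 - <<'E'
from h import *
im,K,C,st=grab('wrist','w23'); print(st['eef_pos'],st['opening'],ya(st))
E
```

```text
[0.45730202 0.24883212 0.19529863] 0.05011015598812065 -0.048572738153773665
```

View pics/w23.png

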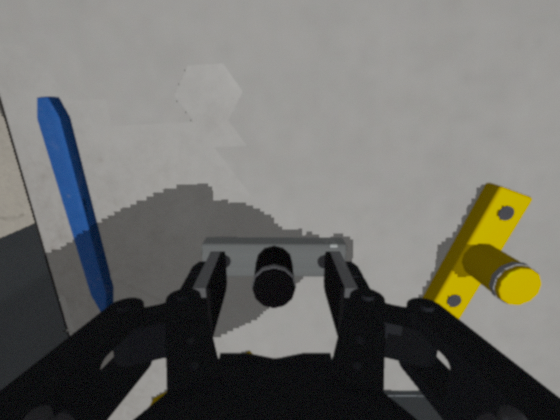

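Call:
drive_tool(
  increments=[
    [[0, 0.05, -0.2], [0, 0, 0], 4],
    [[0, 0, 0], [0, 0, 0], 0],
    [[0, 0, 0], [0, 0, 0], 0],
    [[0, 0, 0], [0, 0, 0], 0],
    [[0, 0, 0], [0, 0, 0], 0],
  ],
)

```text
time: 31.48
eef_pos: [0.457, 0.2501, 0.194]
orientation: [-2.274, -2.167, -0.002]
contact_force: [-0.9, 0.3, 7.0]
opening: 0.0183
```

Call:
drive_tool(
  increments=[
    [[0, 0, 4], [0, 0, 0], 0],
    [[0.5, 0, 6], [0, 0, 0], 0],
    [[1.2, -3, 1.5], [0, 0, 0.173], 0],
    [[1.5, -3.5, 0], [0, 0, 0.173], 0],
    [[1.5, -3.8, 0], [0, 0, 0.173], 0],
    [[1.4, -4, 0], [0, 0, 0.173], 0],
    [[0, -4, 0], [0, 0, 0.173], 0],
    [[0, -4, 0], [0, 0, 0.173], 0],
    [[0, -4, 0], [0, 0, 0.173], 0],
    [[0, -4, 0], [0, 0, 0.173], 0],
    [[0, -4.2, 0], [0, 0, 0.173], 0],
    [[0, 0, 0], [0, 0, 0], 0],
  ],
)

```text
time: 32.98
eef_pos: [0.517, -0.0994, 0.3083]
orientation: [-0.106, -3.14, 0.003]
contact_force: [0.0, 0.7, -0.8]
opening: 0.018
```

```bash
python3 - <<'E'
from h import *
im,K,C,st=grab('wrist','w24'); print(st['eef_pos'],st['opening'],case(st['eef_pos']),ya(st))
E
```

```text
[ 0.51701709 -0.09937885  0.3082922 ] 0.01796857081670474 [-0.01693763 -0.09454209] 1.503265361153146
```

View pics/w24.png

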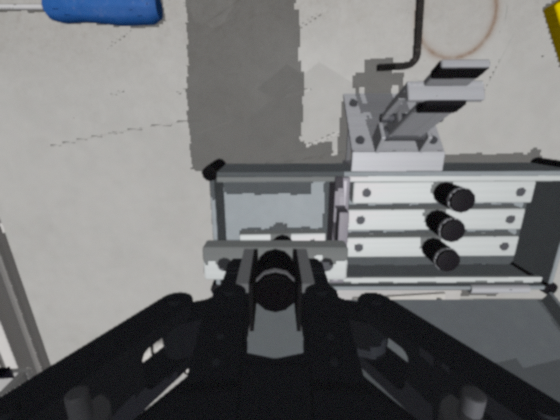

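Call:
drive_tool(
  increments=[
    [[0, 0.1, -3.0], [0, 0, 0.003], 0],
    [[0, 0, -3], [0, 0, 0], 0],
    [[0, 0, -2.5], [0, 0, 0], 0],
    [[0, 0, -1.2], [0, 0, 0], 0],
    [[0, 0, -0.8], [0, 0, 0], 0],
    [[0, 0, -0.5], [0, 0, 0], 0],
    [[0, 0, 0], [0, 0, 0], 0],
  ],
)

```text
time: 33.9
eef_pos: [0.5181, -0.0941, 0.1985]
orientation: [0.093, 3.139, 0.0]
contact_force: [-0.3, -0.7, -1.9]
opening: 0.018
```

Call:
drive_tool(
  increments=[
    [[0, 0, 0], [0, 0, 0], 3.4],
    [[0, 0, 0], [0, 0, 0], 3.4],
    [[0, 0, 0.5], [0, 0, 0], 3.4],
    [[0, 0, 5], [0, 0, 0], 3.4],
    [[0, 0, 6], [0, 0, 0], 5],
    [[0, 4, 5], [0, 0, 0], 5],
    [[0, 5, 2], [0, 0, 0], 5],
    [[0, 0, 0], [0, 0, 0], 5],
  ],
)

```text
time: 34.9
eef_pos: [0.5182, -0.0008, 0.3845]
orientation: [0.082, 3.136, 0.004]
contact_force: [-0.0, -0.2, -0.3]
opening: 0.0503
```

```bash
python3 - <<'E'
from h import *
im,K,C,st=grab('wrist','w25'); print(st['eef_pos'],st['opening'],case(st['eef_pos']),ya(st))
im,K,C,st=grab('scene','s1')
E
```

```text
[ 0.51822946 -0.00084598  0.3845069 ] 0.05029878861365653 [-0.02153744  0.00389082] 1.518652974772388
```

View pics/w25.png

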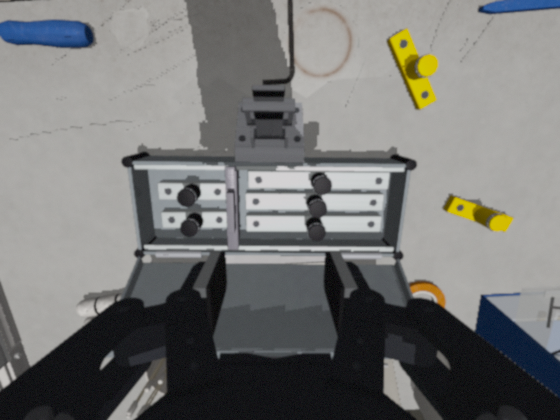

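View pics/s1.png

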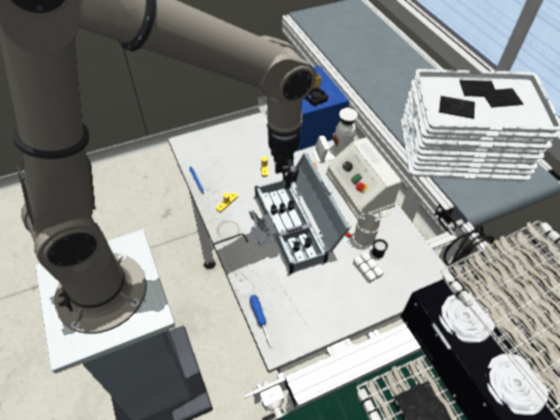

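```bash
python3 - <<'E'
from h import *
K,C=load('w25')[1:]
for n,u,v in (('L1',321,183),('L3',317,205),('L2',316,230),('Sf',187.5,195),('Sb',191,223)): print(n,case(px2w(K,C,u,v,.046)).round(4))
# lid free edge (rear of image)
crop('w25','w25a',110,140,430,360,2.4)
E
```

```text
L1 [-0.0291  0.0528]
L3 [-0.0054  0.0498]
L2 [0.0228 0.05  ]
Sf [-0.0155 -0.086 ]
Sb [ 0.0155 -0.0846]
```

View pics/w25a.png

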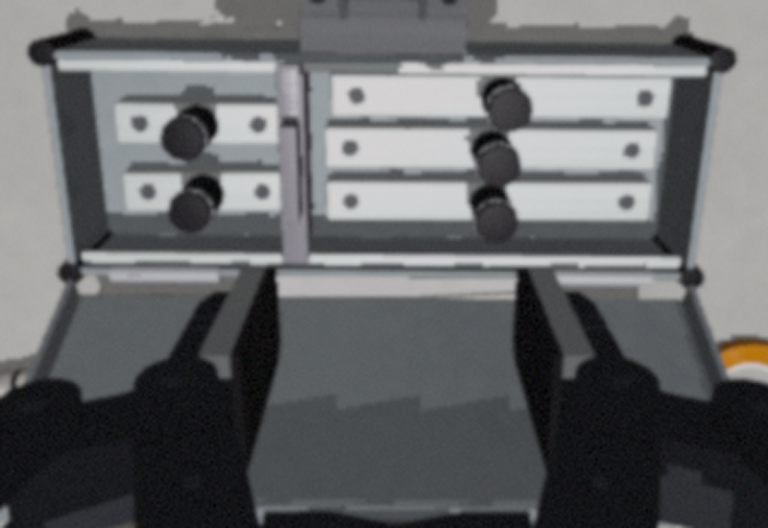

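```bash
python3 - <<'E'
from h import *
crop('top0','x1',200,60,360,200,4)
crop('scene0','x2',290,110,420,260,4)
E
```

```text
(no output)
```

View pics/x1.png

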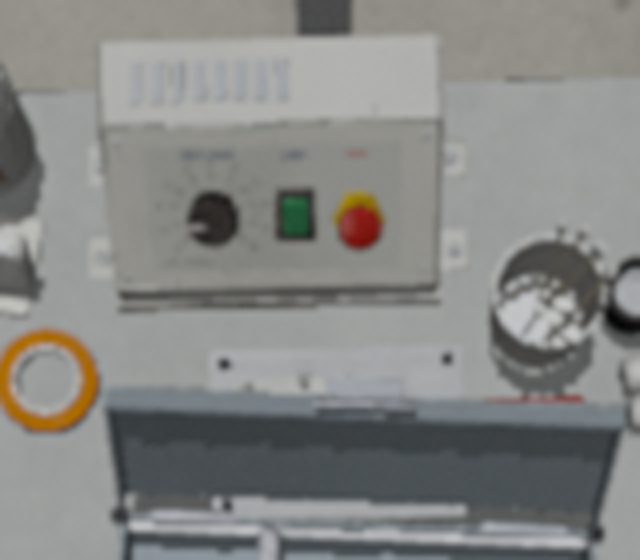

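View pics/x2.png

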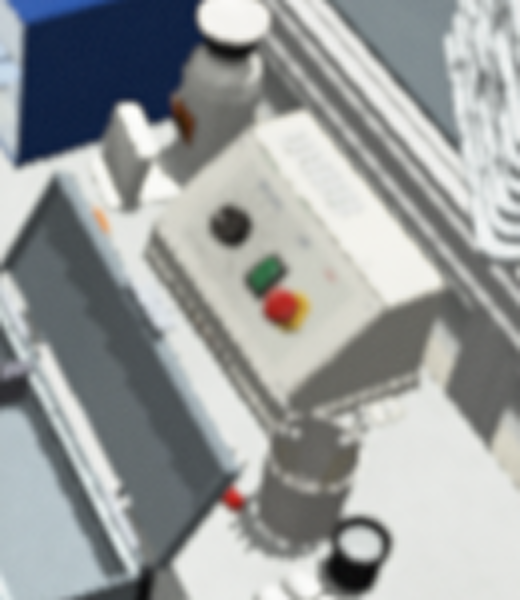

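Call:
drive_tool(
  increments=[
    [[4.0, -1.6, 0], [0, 0, -0.006], 0],
    [[4.1, -1.6, 0], [0, 0, 0], 0],
    [[4.1, -1.6, 0], [0, 0, 0], 0],
    [[4.1, -1.6, 0], [0, 0, 0], 0],
    [[0, 0, -3], [0, 0, 0], 0],
    [[0, 0, -2], [0, 0, 0], 0],
    [[0, 0, 0], [0, 0, 0], 0],
  ],
)

```text
time: 35.88
eef_pos: [0.6795, -0.0697, 0.3293]
orientation: [-0.103, -3.134, 0.0]
contact_force: [0.4, 0.1, 0.7]
opening: -0.0
```

```bash
python3 - <<'E'
from h import *
im,K,C,st=grab('wrist','w26'); print(st['eef_pos'],st['opening'],case(st['eef_pos']),ya(st),st['contact_force'])
im,K,C,st=grab('scene','s2'); crop('s2','s2a',230,90,440,280,3)
E
```

```text
[ 0.67951723 -0.06970282  0.32928452] -2.2342924526857974e-05 [ 0.14352989 -0.05533575] 1.5049462380433478 [0.4441694  0.08234659 0.69443634]
```

View pics/w26.png

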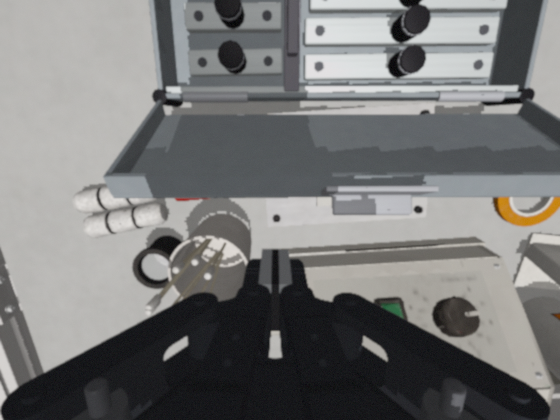

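View pics/s2a.png

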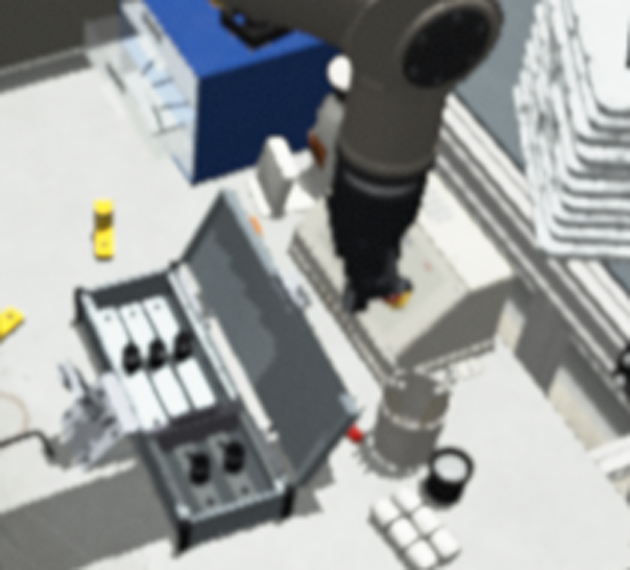

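Call:
drive_tool(
  increments=[
    [[0.1, 5, 0], [0, 0, 0.004], 0],
    [[0.2, 5.5, 0], [0, 0, 0], 0],
    [[0, 0, -2], [0, 0, 0], 0],
    [[0, 0, -2.2], [0, 0, 0], 0],
    [[0, 0, 0], [0, 0, 0], 0],
  ],
)

```text
time: 36.6
eef_pos: [0.6831, 0.0352, 0.2891]
orientation: [-0.096, -3.138, 0.001]
contact_force: [-0.4, 0.0, 0.2]
opening: -0.0
```

```bash
python3 - <<'E'
from h import *
im,K,C,st=grab('wrist','w27'); print(st['eef_pos'],st['opening'],case(st['eef_pos']),ya(st),st['contact_force'])
im,K,C,st=grab('scene','s3'); crop('s3','s3a',230,90,440,280,3)
E
```

```text
[0.68314387 0.03519277 0.28907406] -4.882198840264963e-05 [0.14096497 0.04959116] 1.5093722061931563 [-0.36250972  0.00586372  0.15140656]
```

View pics/w27.png

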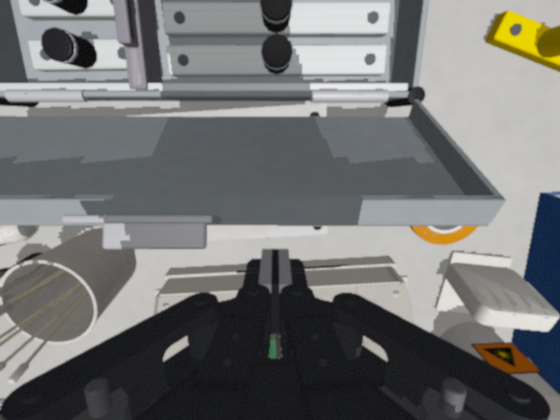

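View pics/s3a.png

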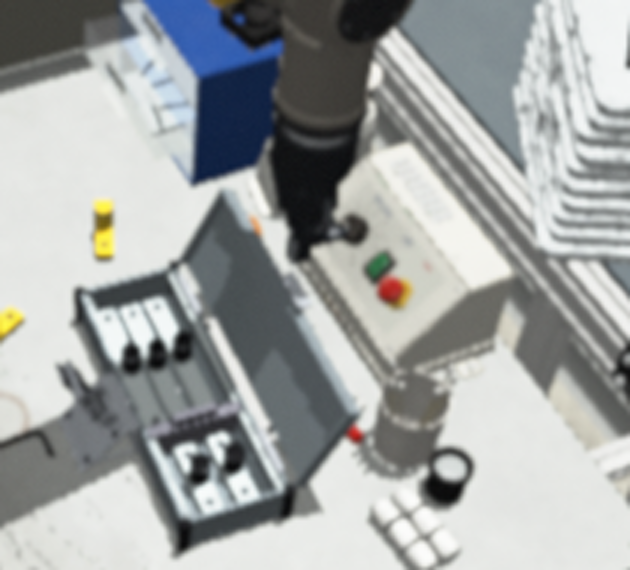

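Call:
drive_tool(
  increments=[
    [[-2.0, 0.1, 0], [0, 0, 0], 0],
    [[-2.0, 0.1, 0], [0, 0, 0], 0],
    [[-2.2, 0.15, 0.2], [0, 0, 0], 0],
    [[-1.4, 0.1, 0.1], [0, 0, 0], 0],
    [[-1.3, 0.1, 0], [0, 0, 0], 0],
    [[0, 0, 0], [0, 0, 0], 0],
  ],
)

```text
time: 37.45
eef_pos: [0.5939, 0.0414, 0.293]
orientation: [-0.096, -3.139, -0.0]
contact_force: [-0.2, 0.3, -0.1]
opening: 0.0001
```

```bash
python3 - <<'E'
from h import *
im,K,C,st=grab('wrist','w28'); print(st['eef_pos'],case(st['eef_pos']),ya(st),st['contact_force'])
im,K,C,st=grab('scene','s4'); crop('s4','s4a',230,90,440,280,3)
E
```

```text
[0.59393381 0.04137006 0.29295978] [0.05154589 0.05049737] 1.5097680754260339 [-0.16831406  0.28130321 -0.12782473]
```

View pics/w28.png

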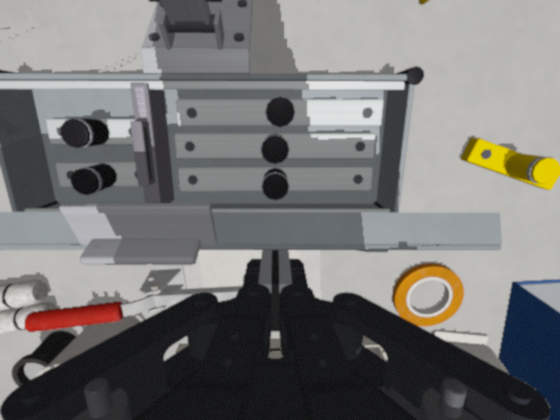

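View pics/s4a.png

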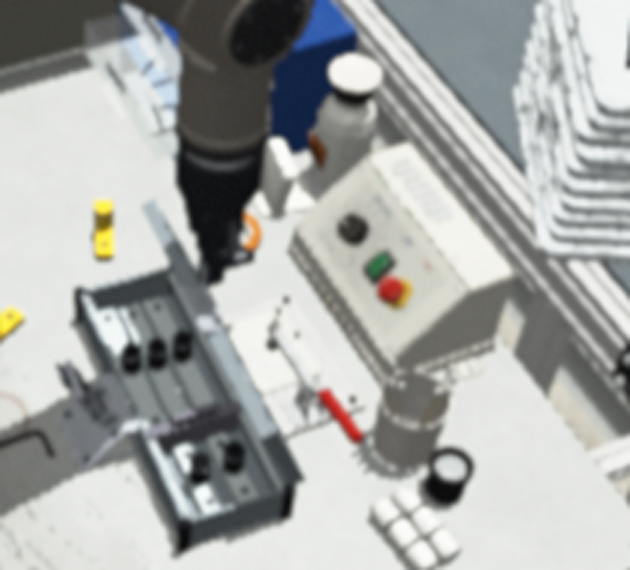

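Call:
drive_tool(
  increments=[
    [[-1.1, 0.07, -0.3], [0, 0, 0], 0],
    [[-1.0, 0.06, -0.4], [0, 0, 0], 0],
    [[-0.9, 0.05, -0.6], [0, 0, 0], 0],
    [[-0.9, 0.05, -0.7], [0, 0, 0], 0],
    [[-0.7, 0.04, -0.8], [0, 0, 0], 0],
    [[-0.7, 0.04, -0.9], [0, 0, 0], 0],
    [[-0.4, 0.02, -1.0], [0, 0, 0], 0],
    [[-0.4, 0.02, -1.1], [0, 0, 0], 0],
    [[0, 0, 0], [0, 0, 0], 0],
  ],
)

```text
time: 38.67
eef_pos: [0.5339, 0.0448, 0.2354]
orientation: [0.096, 3.14, 0.0]
contact_force: [-4.3, 0.5, 13.4]
opening: 0.0001
```

```bash
python3 - <<'E'
from h import *
im,K,C,st=grab('wrist','w29'); print(st['eef_pos'],case(st['eef_pos']),st['eef_pos'][2]-.1734,st['contact_force'])
im,K,C,st=grab('scene','s5'); crop('s5','s5a',230,90,440,280,3)
E
```

```text
[0.53388347 0.04481961 0.23535813] [-0.00860338  0.0504    ] 0.06195812908156187 [-4.28581425  0.50560243 13.35665299]
```

View pics/w29.png

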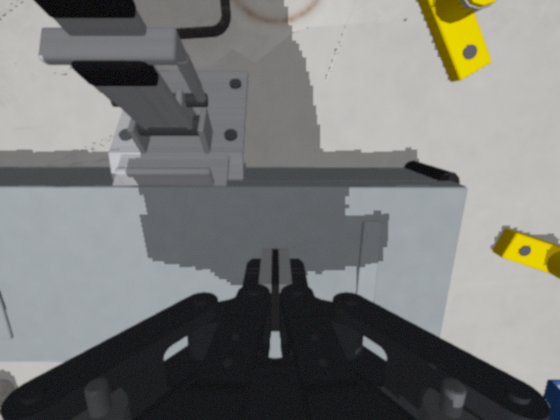

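View pics/s5a.png

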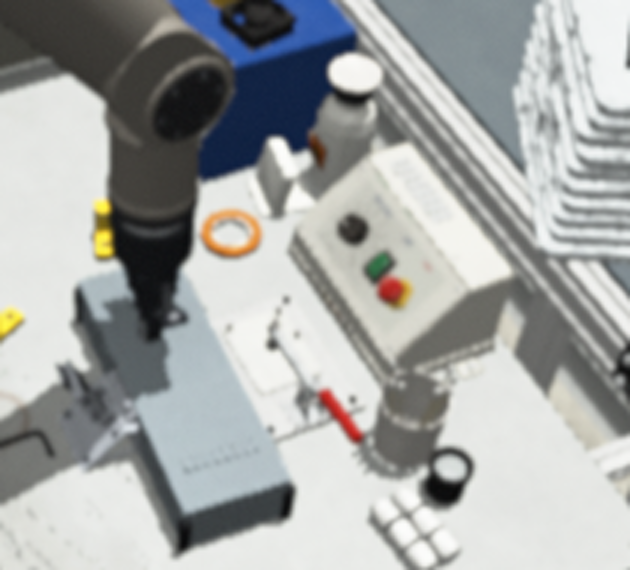

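Call:
drive_tool(
  increments=[
    [[0, 0, -0.3], [0, 0, 0], 0],
    [[0, 0, 0], [0, 0, 0], 0],
    [[0, 0, 0.8], [0, 0, 0], 0],
    [[0, -2.3, 4], [0, 0, 0], 0],
    [[0, -2.3, 4], [0.008, 0.131, 0], 0],
    [[-3.6, 0, 0.5], [0.008, 0.131, 0], 0],
    [[-3.6, 0, 0], [0, 0, 0], 0],
    [[0, 0, 0], [0, 0, 0], 0],
    [[0, 0, 0], [0, 0, 0], 0],
  ],
)

```text
time: 39.9
eef_pos: [0.4623, -0.0011, 0.3247]
orientation: [-0.088, -2.878, -0.012]
contact_force: [0.1, 0.4, 1.2]
opening: -0.0
```

```bash
cat >> h.py <<'E'
def tip(st):
    T=R.from_rotvec(st['orientation']).as_matrix(); t=st['eef_pos']+.1734*T[:,2]; return np.append(case(t),t[2])
E
python3 - <<'E'
from h import *
im,K,C,st=grab('wrist','w30'); print(st['eef_pos'],tip(st),R.from_rotvec(st['orientation']).as_matrix().round(3),st['joints'].round(2),st['contact_force'])
im,K,C,st=grab('scene','s6'); crop('s6','s6a',210,130,350,270,4)
E
```

```text
[ 0.46228351 -0.00112619  0.32468196] [-0.1222605   0.00039968  0.1571936 ] [[-0.964  0.061 -0.258]
 [ 0.059  0.998  0.016]
 [ 0.259 -0.    -0.966]] [-0.15  0.3   0.04  2.05 -0.07  1.05  1.44] [0.13116725 0.35039674 1.19666729]
```

View pics/w30.png

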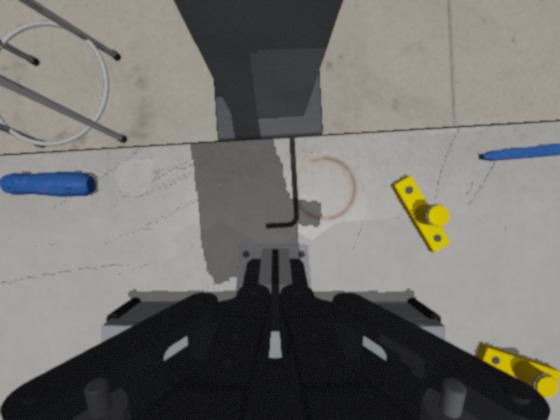

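View pics/s6a.png

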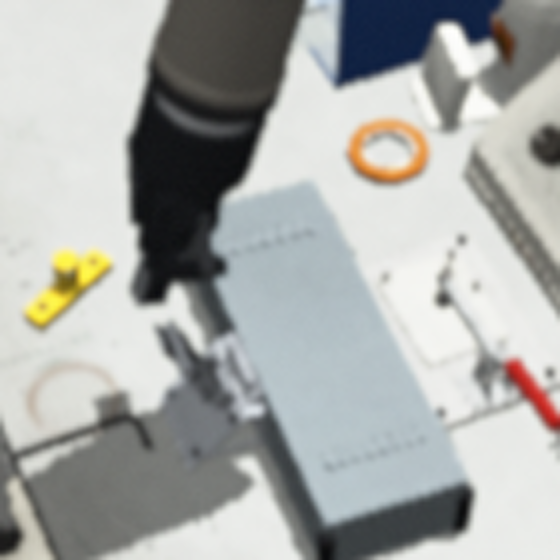

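```bash
python3 - <<'E'
from h import *
K,C=cam('scene')
im=cv2.imread('pics/s6.png'); v=cv2.resize(im[130:270,210:350],None,fx=4,fy=4,interpolation=cv2.INTER_CUBIC)
st=telemetry.get_state()
def pt(cx,cy,z,col,n=''):
    w=c2w((cx,cy)); q=(w2px(K,C,[*w,z])-[210,130])*4; cv2.circle(v,(int(q[0]),int(q[1])),3,col,-1)
for y in(-.012,.012): pt(-.080,y,.049,(0,255,0)); pt(-.0995,y,.1026,(0,0,255)); pt(-.096,y,.127,(255,0,0))
pt(-.0668,0,.062,(255,0,255))
for y in(-.145,.145): pt(-.052,y,.062,(0,255,255))
t=tip(st); pt(*t,(255,255,0)); print(t)
cv2.imwrite('pics/s6b.png',v)
E
```

```text
[-0.12189119  0.00050163  0.1572633 ]
```

View pics/s6b.png

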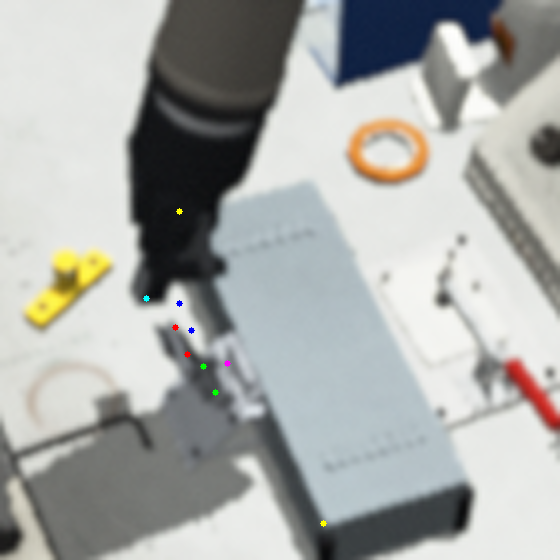

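```bash
python3 - <<'E'
from h import *
crop('w29','x3',0,0,300,200,2.6)
crop('s5','x4',225,190,300,260,8)
E
```

```text
(no output)
```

View pics/x3.png

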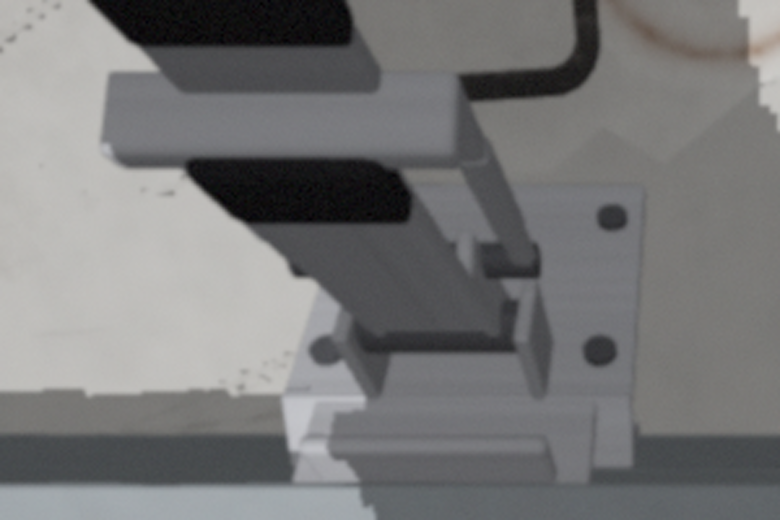

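View pics/x4.png

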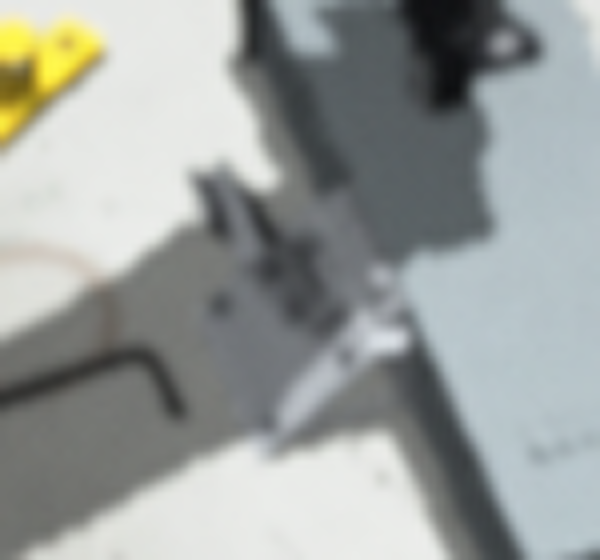

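```bash
python3 - <<'E'
from h import *
im,K,C=load('w29')
v=im.copy()
def pt(cx,cy,z,col):
    w=c2w((cx,cy)); q=w2px(K,C,[*w,z]); print(cx,cy,z,q.round(0)); cv2.circle(v,(int(q[0]),int(q[1])),2,col,-1)
for y in(-.012,.012): pt(-.080,y,.049,(0,255,0)); pt(-.0995,y,.1026,(0,0,255)); pt(-.096,y,.127,(255,0,0))
for y in(-.021,.021): pt(-.0799-.254*.039,y,.065+.967*.039,(0,255,255))
for y in(-.022,.022): pt(-.066,y,.062,(255,0,255))
v=cv2.resize(v[0:200,0:300],None,fx=2.6,fy=2.6,interpolation=cv2.INTER_CUBIC)
cv2.imwrite('pics/x5.png',v)
E
```

```text
-0.08 -0.012 0.049 [147. 122.]
-0.0995 -0.012 0.1026 [68. 58.]
-0.096 -0.012 0.127 [ 2. 54.]
-0.08 0.012 0.049 [196. 122.]
-0.0995 0.012 0.1026 [147.  57.]
-0.096 0.012 0.127 [106.  54.]
-0.089806 -0.021 0.102713 [45. 92.]
-0.089806 0.021 0.102713 [179.  91.]
-0.066 -0.022 0.062 [118. 154.]
-0.066 0.022 0.062 [213. 154.]
```

View pics/x5.png

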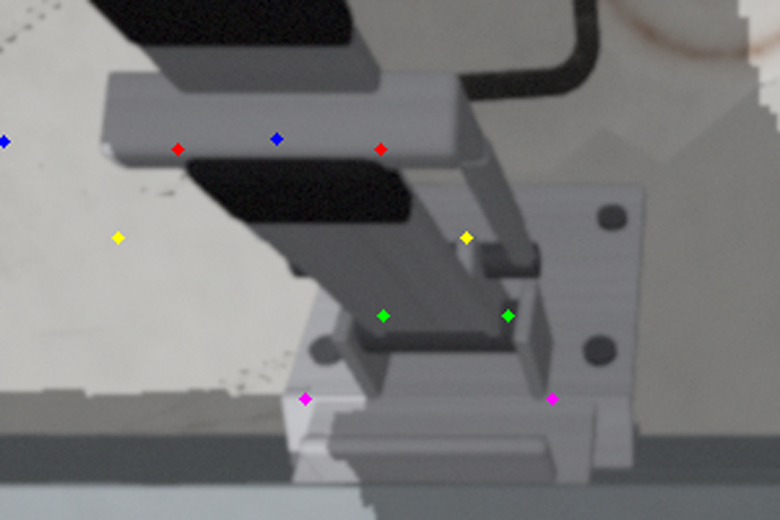

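Call:
drive_tool(
  increments=[
    [[-1.1, 0.07, 0], [0, 0, 0], 0],
    [[0, 0, -2.0], [0, 0, 0], 0],
    [[0, 0, -1.6], [0, 0, 0], 0],
    [[0, 0, -0.8], [0, 0, 0], 0],
    [[0, 0, 0], [0, 0, 0], 0],
  ],
)

```text
time: 40.62
eef_pos: [0.4507, -0.0004, 0.2804]
orientation: [-0.088, -2.876, -0.011]
contact_force: [0.7, 1.0, 0.2]
opening: 0.0001
```

```bash
python3 - <<'E'
from h import *
im,K,C,st=grab('wrist','w31'); print(st['eef_pos'],tip(st),st['contact_force'])
im,K,C,st=grab('scene','s7'); crop('s7','s7a',220,180,300,260,7)
E
```

```text
[ 4.50664863e-01 -4.35929262e-04  2.80391959e-01] [-0.13423034  0.00036556  0.11299257] [0.69294214 0.96038164 0.15681517]
```

View pics/s7a.png

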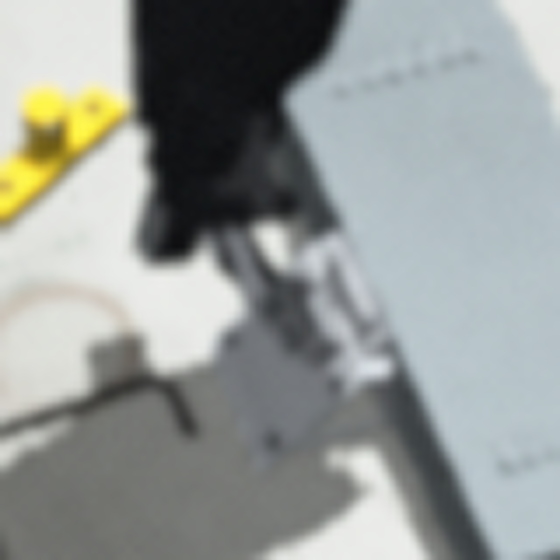

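View pics/w31.png

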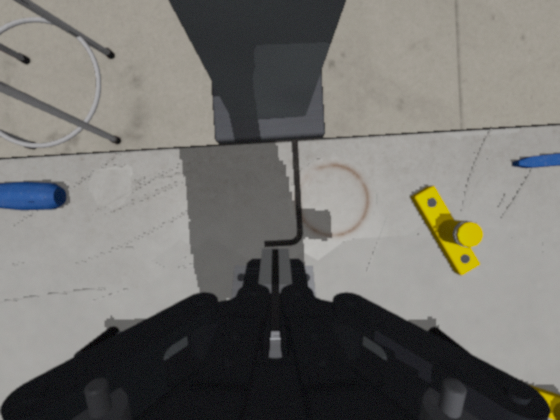

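Call:
drive_tool(
  increments=[
    [[0.9, -0.05, 0], [0, 0, 0], 0],
    [[0.9, -0.05, 0], [0, 0, 0], 0],
    [[0.9, -0.05, 0], [0, 0, 0], 0],
    [[0.9, -0.05, 0], [0, 0, 0], 0],
    [[0, 0, 0], [0, 0, 0], 0],
  ],
)

```text
time: 41.35
eef_pos: [0.4876, -0.0024, 0.2809]
orientation: [-0.088, -2.878, -0.012]
contact_force: [-0.5, -0.3, 0.0]
opening: -0.0004
```

```bash
python3 - <<'E'
from h import *
st=telemetry.get_state(); print(st['eef_pos'],tip(st),st['contact_force'])
im,K,C,st=grab('scene','s8'); crop('s8','s8a',220,180,300,260,7)
E
```

```text
[ 0.48758522 -0.0024425   0.28087594] [-0.09694197  0.00059272  0.11339208] [-0.51130737 -0.28578102  0.02750496]
```

View pics/s8a.png

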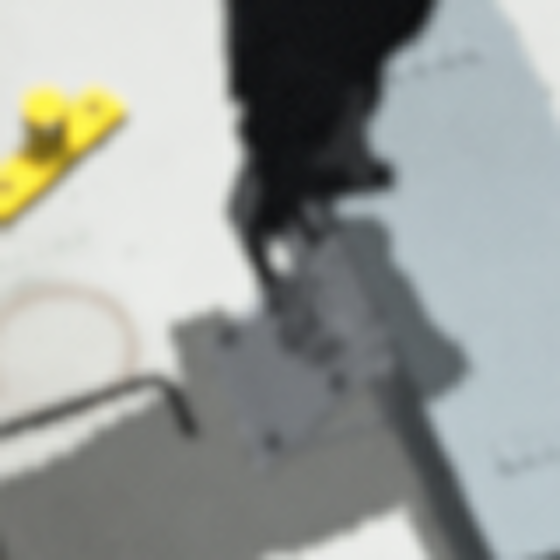

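Call:
drive_tool(
  increments=[
    [[0.9, -0.05, 0], [0, 0, 0], 0],
    [[0.9, -0.05, 0], [0, 0, 0], 0],
    [[0.6, -0.03, 0], [0, 0, 0], 0],
    [[0, 0, 0], [0, 0, 0], 0],
    [[0, 0, 0], [0, 0, 0], 0],
  ],
)

```text
time: 42.02
eef_pos: [0.5106, -0.0037, 0.2808]
orientation: [-0.088, -2.877, -0.012]
contact_force: [1.3, 0.3, -1.0]
opening: -0.0002
```

```bash
python3 - <<'E'
from h import *
st=telemetry.get_state(); print(st['eef_pos'],tip(st),st['contact_force'])
im,K,C,st=grab('scene','s9'); crop('s9','s9a',220,180,300,260,7)
im,K,C,st=grab('wrist','w32')
E
```

```text
[ 0.51060087 -0.00372704  0.28077441] [-0.07407205  0.00065092  0.11333929] [ 1.29286463  0.315578   -0.96492339]
```

View pics/s9a.png

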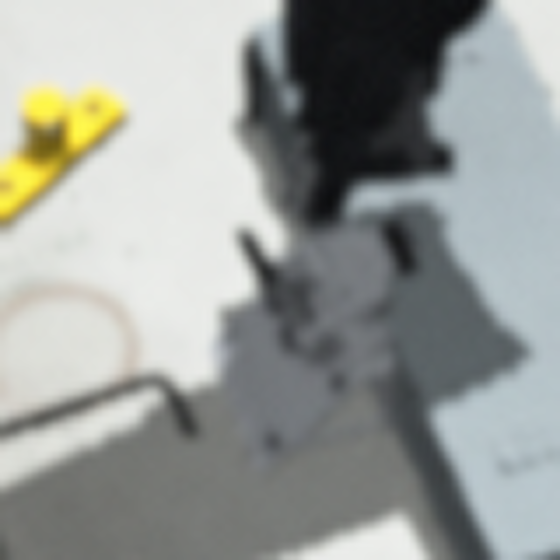

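View pics/w32.png

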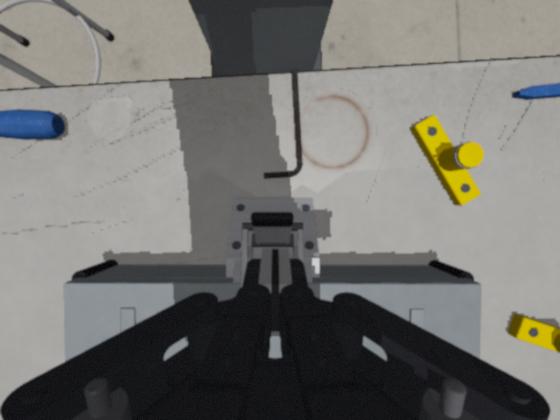

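Call:
drive_tool(
  increments=[
    [[0, 0, 3], [0, 0, 0], 0],
    [[2, -0.1, 3], [-0.008, -0.131, 0], 0],
    [[3.5, -0.2, 0], [-0.008, -0.131, 0], 0],
    [[0, 0, 0], [0, 0, 0], 0],
    [[0, 0, 0], [0, 0, 0], 0],
  ],
)

```text
time: 42.75
eef_pos: [0.565, -0.0067, 0.3405]
orientation: [-0.096, -3.137, 0.0]
contact_force: [-1.0, -0.4, -0.2]
opening: -0.0002
```

```bash
python3 - <<'E'
from h import *
im,K,C,st=grab('wrist','w33'); print(st['eef_pos'],tip(st),st['contact_force'])
crop('w33','w33a',170,60,370,240,3.5)
im,K,C,st=grab('scene','s10'); crop('s10','s10a',230,190,290,250,9)
E
```

```text
[ 0.56501451 -0.00672092  0.34045437] [0.02504024 0.00075781 0.16705502] [-0.98540691 -0.41659388 -0.18739573]
```

View pics/w33a.png

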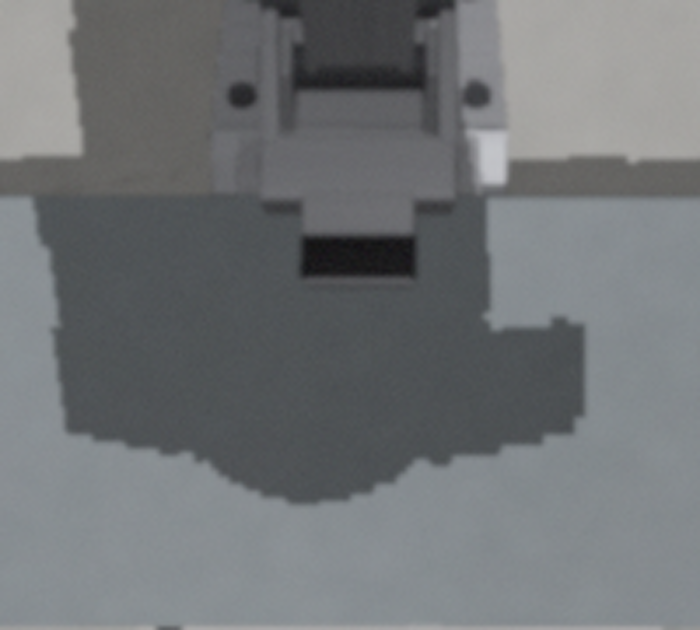

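View pics/s10a.png

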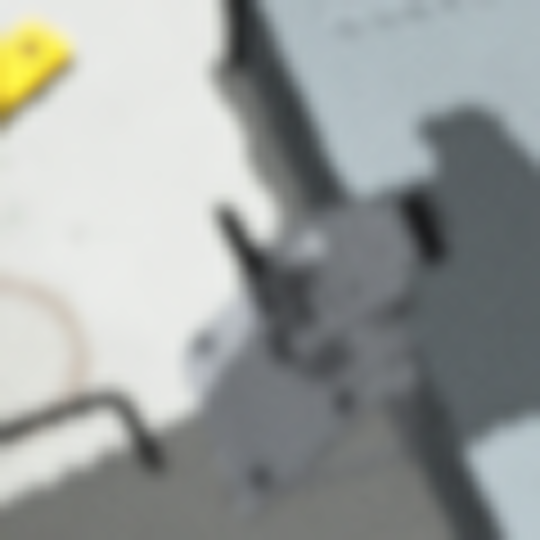

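```bash
python3 - <<'E'
from h import *
K,C=load('w33')[1:]
for z in (.065,.075,.085):
    print(z,[case(px2w(K,C,170+u/3.5,60+v/3.5,z)).round(4) for u,v in((358,277),(358,237),(358,198),(358,135))])
# expected
import math
px,pz=-90.3,61.2
for a in (1.6,1.7,1.8):
    d=math.radians(110.4)-a; print(a,[(round(px+L*math.cos(d),1),round(pz+L*math.sin(d),1)) for L in(39,44,54,64)])
E
```

```text
0.065 [array([-0.0324, -0.0008]), array([-0.0411, -0.0008]), array([-0.0494, -0.0007]), array([-0.0625, -0.0007])]
0.075 [array([-0.033 , -0.0007]), array([-0.0414, -0.0007]), array([-0.0494, -0.0007]), array([-0.0619, -0.0006])]
0.085 [array([-0.0337, -0.0007]), array([-0.0417, -0.0006]), array([-0.0493, -0.0006]), array([-0.0613, -0.0005])]
1.6 [(-53.4, 73.7), (-48.6, 75.3), (-39.2, 78.5), (-29.7, 81.7)]
1.7 [(-52.3, 70.0), (-47.4, 71.1), (-37.7, 73.3), (-27.9, 75.6)]
1.8 [(-51.6, 66.1), (-46.7, 66.8), (-36.7, 68.0), (-26.8, 69.3)]
```

```bash
python3 - <<'E'
from h import *
K1,C1=load('w33')[1:]; K2,C2=cam('scene')
def ray(K,C,u,v):
    d=C[:3,:3]@np.array([(u-K[0,2])/K[0,0],-(v-K[1,2])/K[1,1],-1]); return C[:3,3],d/np.linalg.norm(d)
def tri(a,b):
    (o1,d1),(o2,d2)=ray(K1,C1,*a),ray(K2,C2,*b)
    A=np.c_[d1,-d2]; s=np.linalg.lstsq(A,o2-o1,rcond=None)[0]; p=(o1+s[0]*d1+o2+s[1]*d2)/2
    return np.append(case(p),p[2]).round(4), np.linalg.norm(o1+s[0]*d1-o2-s[1]*d2).round(4)
# far end of black: left/right corners & mid
crop('s10','x6',262,205,285,225,25)
for n,b in (('mid',(277.5,215)),('u',(277,213)),('r',(278.5,216))): print(n,tri((272,138.5),b))
E
```

```text
mid (array([-0.0343, -0.0007,  0.0753]), np.float64(0.0016))
u (array([-0.0353, -0.0005,  0.0846]), np.float64(0.0026))
r (array([-0.0328, -0.0011,  0.0704]), np.float64(0.0009))
```

View pics/x6.png

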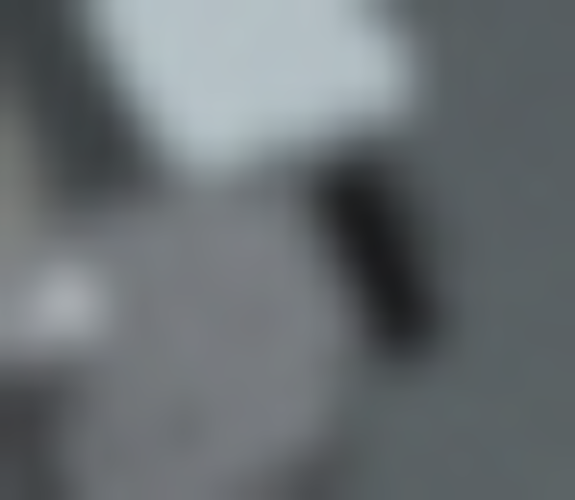

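Call:
drive_tool(
  increments=[
    [[-3.3, 0.2, -3], [0, 0, 0], 0],
    [[-3.2, 0.15, -3], [0, 0, 0], 0],
    [[0, 0, -2], [0, 0, 0], 0],
    [[0, 0, -0.7], [0, 0, 0], 0],
    [[0, 0, -0.4], [0, 0, 0], 0],
    [[0, 0, -0.3], [0, 0, 0], 0],
    [[0, 0, 0], [0, 0, 0], 0],
  ],
)

```text
time: 43.72
eef_pos: [0.5007, -0.0034, 0.2496]
orientation: [-0.097, -3.139, -0.0]
contact_force: [-12.9, -0.8, 32.3]
opening: 0.0005
```

```bash
python3 - <<'E'
from h import *
st=telemetry.get_state(); print(st['eef_pos'],tip(st),st['contact_force'])
im,K,C,st=grab('scene','s11'); crop('s11','s11a',220,180,300,260,7)
im,K,C,st=grab('wrist','w34')
E
```

```text
[ 0.50073832 -0.00335316  0.24959372] [-0.03909373  0.000401    0.0761939 ] [-12.85200664  -0.82170283  32.29256139]
```

View pics/w34.png

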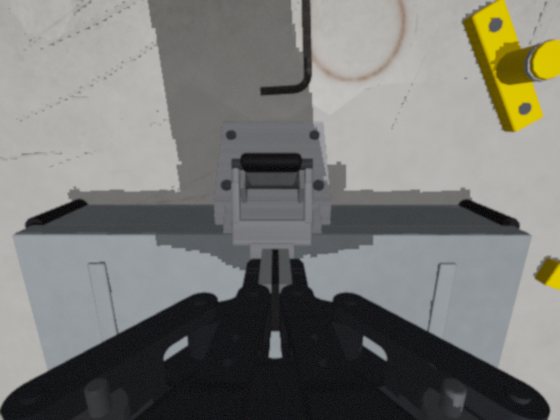

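Call:
drive_tool(
  increments=[
    [[0, 0, 2], [0, 0, 0], 0],
    [[0.2, 0, 5], [0, 0, 0], 0],
    [[0.4, -0.05, 0], [0.008, 0.131, 0], 0],
    [[0.4, -0.05, 0], [0.008, 0.131, 0], 0],
    [[0, 0, 0], [0, 0, 0], 0],
    [[0, 0, 0], [0, 0, 0], 0],
  ],
)

```text
time: 44.58
eef_pos: [0.5108, -0.0043, 0.3169]
orientation: [-0.088, -2.88, -0.011]
contact_force: [0.7, 0.4, 0.5]
opening: 0.0001
```

```bash
python3 - <<'E'
from h import *
st=telemetry.get_state(); print(st['eef_pos'],tip(st),st['contact_force'])
im,K,C,st=grab('scene','s12'); crop('s12','s12a',220,180,300,260,7)
E
```

```text
[ 0.51077969 -0.00430682  0.31690822] [-7.33855085e-02  7.97865470e-05  1.49346219e-01] [0.68603301 0.38352352 0.54730648]
```

View pics/s12a.png

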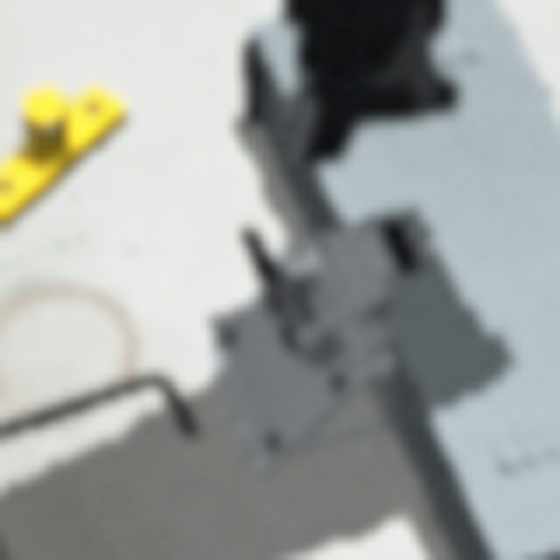

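Call:
drive_tool(
  increments=[
    [[0, 0, -3], [0, 0, 0], 0],
    [[0, 0, -2.8], [0, 0, 0], 0],
    [[0, 0, 0], [0, 0, 0], 0],
    [[-0.9, 0.05, -0.1], [0, 0, 0], 0],
    [[-0.9, 0.05, -0.3], [0, 0, 0], 0],
    [[-0.85, 0.05, -0.6], [0, 0, 0], 0],
    [[-0.8, 0.05, -0.7], [0, 0, 0], 0],
    [[-0.7, 0.04, -0.8], [0, 0, 0], 0],
    [[0, 0, 0], [0, 0, 0], 0],
  ],
)

```text
time: 45.75
eef_pos: [0.4682, -0.0019, 0.2331]
orientation: [-0.088, -2.875, -0.011]
contact_force: [-0.1, -0.2, 0.0]
opening: -0.0002
```

```bash
python3 - <<'E'
from h import *
st=telemetry.get_state(); print(st['eef_pos'],tip(st),st['contact_force'])
im,K,C,st=grab('scene','s13'); crop('s13','s13a',220,180,300,260,7)
E
```

```text
[ 0.46815951 -0.00185405  0.23306701] [-1.16953456e-01 -4.71784046e-05  6.57410396e-02] [-0.06573573 -0.21540118  0.01844191]
```

View pics/s13a.png

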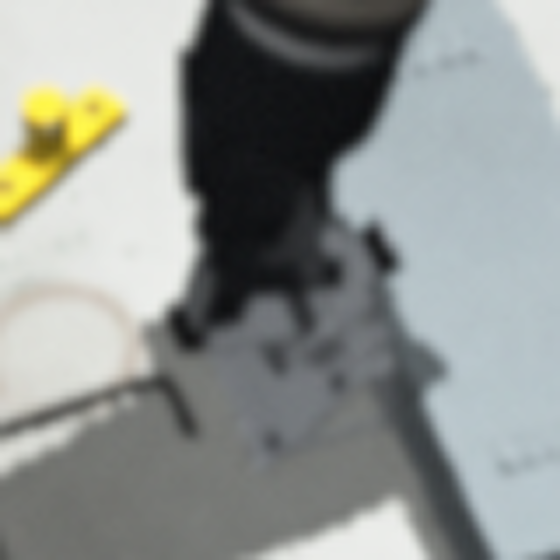

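Call:
drive_tool(
  increments=[
    [[-0.6, 0.03, -0.6], [0, 0, 0], 0],
    [[-0.4, 0.02, -0.6], [0, 0, 0], 0],
    [[0, 0, -0.7], [0, 0, 0], 0],
    [[0, 0, -0.7], [0, 0, 0], 0],
    [[0.1, 0, -0.6], [0, 0, 0], 0],
    [[0, 0, 0], [0, 0, 0], 0],
  ],
)

```text
time: 46.55
eef_pos: [0.46, -0.0014, 0.2012]
orientation: [-0.088, -2.876, -0.011]
contact_force: [-0.1, -0.2, -0.5]
opening: -0.0005
```

```bash
python3 - <<'E'
from h import *
st=telemetry.get_state(); print(st['eef_pos'],tip(st),st['contact_force'])
im,K,C,st=grab('scene','s14'); crop('s14','s14a',220,180,300,260,7)
E
```

```text
[ 0.45999546 -0.00135212  0.20123779] [-1.24908960e-01  1.57998787e-06  3.38510990e-02] [-0.08613015 -0.22597412 -0.48855207]
```

View pics/s14a.png

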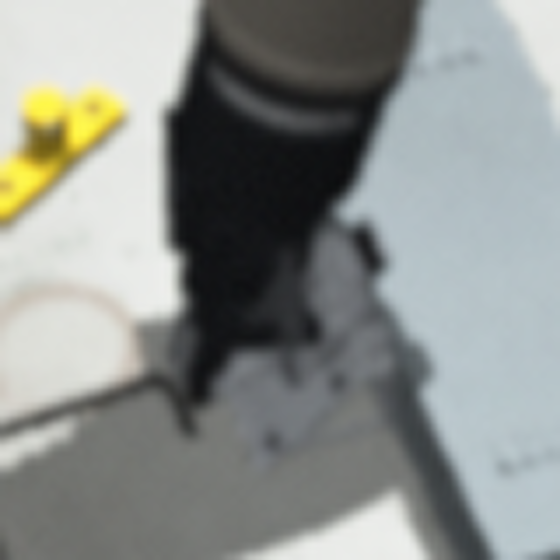

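Call:
drive_tool(
  increments=[
    [[0.15, 0, -0.6], [0, 0, 0], 0],
    [[0.15, 0, -0.4], [0, 0, 0], 0],
    [[0, 0, -0.3], [0, 0, 0], 0],
    [[0, 0, 0], [0, 0, 0], 0],
  ],
)

```text
time: 47.1
eef_pos: [0.4636, -0.0013, 0.1899]
orientation: [-0.088, -2.877, -0.012]
contact_force: [-1.6, -0.0, 16.2]
opening: 0.0002
```

```bash
python3 - <<'E'
from h import *
st=telemetry.get_state(); print(st['eef_pos'],tip(st),st['contact_force'])
E
```

```text
[ 0.46364838 -0.0013278   0.18989094] [-0.12106136  0.00032913  0.02244967] [-1.56244767e+00 -7.95703475e-03  1.62422965e+01]
```

Call:
drive_tool(
  increments=[
    [[0, 0, -0.3], [0, 0, 0], 0],
    [[0, 0, 0], [0, 0, 0], 0],
    [[0, 0, 1.5], [0, 0, 0], 0],
    [[0, 0, 5], [0, 0, 0], 0],
    [[0, 0, 6], [0, 0, 0], 0],
    [[2, -0.1, 5], [-0.008, -0.131, 0], 0],
    [[3.5, -0.2, 0], [-0.008, -0.131, 0], 0],
    [[0, 0, 0], [0, 0, 0], 0],
    [[0, 0, 0], [0, 0, 0], 0],
  ],
)

```text
time: 48.22
eef_pos: [0.5176, -0.0043, 0.3603]
orientation: [-0.096, -3.137, 0.0]
contact_force: [-1.1, 1.0, -0.7]
opening: -0.0001
```

```bash
python3 - <<'E'
from h import *
im,K,C,st=grab('wrist','w35'); print(st['eef_pos'],tip(st),st['contact_force'],st['time'])
crop('w35','w35a',170,60,370,260,3)
im,K,C,st=grab('scene','s15'); crop('s15','s15a',220,180,300,260,7)
E
```

```text
[ 0.51760552 -0.00431312  0.36028491] [-0.02243058  0.00035707  0.18688556] [-1.12374185  0.96143593 -0.66461088] 48.225
```

View pics/w35a.png

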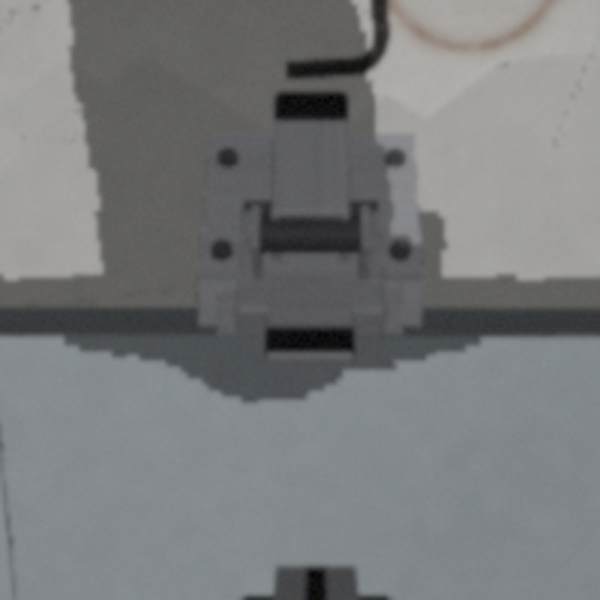

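View pics/s15a.png

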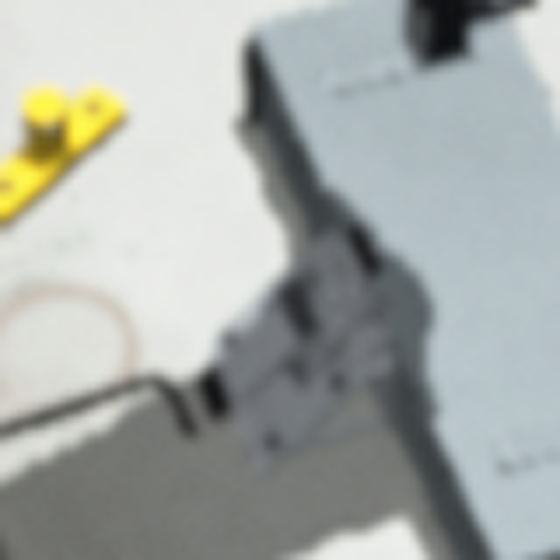

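```bash
python3 - <<'E'
from h import *
K,C=load('w35')[1:]
print(case(px2w(K,C,274,91,.010)))
print(case(px2w(K,C,273.3,176,.078)))
import math
p=(-80,49)
for f in (0,.1,.3):
    a=math.radians(225)-f; print(f,p[0]+57*math.cos(a),p[1]+57*math.sin(a))
cv=w2px(K,C,[*c2w((-.1203,0)),.0087]); print(cv)
E
```

```text
[-1.21524941e-01  7.07619959e-05]
[-0.04929392 -0.00057074]
0 -120.30508652763322 8.694913472366792
0.1 -124.12752347318596 12.920065519413399
0.3 -130.4158873573622 22.406047642936464
[273.93555129  92.43796426]
```

```bash
python3 - <<'E'
from h import *
st=telemetry.get_state(); print(st['contact_force'],st['joint_vel'].round(4)); print(bot.close_job())
E
```

```text
[-0.15729659 -0.64633289 -0.04003089] [ 0.0012 -0.0002 -0.0005 -0.0041  0.0007 -0.0059  0.0008]
the job is handed in; nothing more can be done
None
```

I finished the whole sequence and handed the job in at about 48 s of the 210 s allowed. `bot.close_job()` gives no verdict, so the results below are from my own checks.

1. **Divider:** I slid it to about -0.040 m, confirmed in the wrist picture with the lid still open.
2. **Bars:** Five were present, three long and two short, and all lay flat in their bays in the last picture before I shut the lid. In case coordinates the long bars sat at y about 0.050 to 0.053 m and the short ones at about -0.085 m.
3. **Lid:** Pushed shut and pressed. The fingertips ended 62 mm over the bench, the height of the lid's top when shut.
4. **Claw:** It fell over the keeper with the lever still up. Pressing the tongue met a firm stop at z about 76 mm, consistent with it being hooked.
5. **Lever:** I pushed it down until it stopped with 16 N against my fingers. Its end then measured about 1 mm from the fully home position.

**Not confirmed or disagreeing:**
- I did not read the claw's spring draw or the hook's depth directly. I inferred both from where the tongue and lever lay.
- With the lever up, the tongue tip measured about 5 mm off my geometric estimate.
- When I pressed the tongue, the force peaked higher than I meant, at about 32 N upward (about 35 N in all).

I did not touch the yellow look-alikes or the other things on the bench. They looked in place in the pictures, but I did not measure them again at the end.

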